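# Complete the carton layer and index the carrier under the hood

## Task

Set the loose carton flat into the open place on the blue carrier so that it completes the interlocking ring of four cartons, and let go of it. Then push the carrier (the yellow pad at its rear is meant for it) along the rail, in under the white inspection hood, until its brass roller clicks into the notch of the station, and leave it resting there; do not run on past the notch. Keep the arm and gripper off the hood (lean the tool back under its edge), do not shift the other cartons out of place, and leave the small things on the table where they are.

Things in the scene. Friction and masses are not known exactly. Their poses are not given: they have to be found in the camera images.
- rail_base: Fixed grey base plate of the rail slide on the table. Origin: on the table under the carrier's centre at the loading place; x along the rail to the station, z up. Plate 10 mm thick, x -90 to 262, y -93 to 119 mm. On its left (+y) side stands a steel bar (y 86 to 99, top at z 48) with one notch; the bar is clamped differently each time, so the notch must be found by feel.
- hood: White inspection hood fixed to the base, origin and axes of rail_base. Plate x 52 to 250, y -100 to 90, z 205 to 221 mm, yellow strip on its front edge, black camera box on top to z 256; 14 mm posts at x 100 and 200, y -83. An upright gripper following the carrier strikes the front edge; a tool tilted 35 to 45 degrees, leaning back with fingertips leading, clears it.
- carrier (a joint): Travel of the blue carrier along the rail, m: 0 at the loading place, growing towards the station, end of rail at 0.19. About 3 N of rail friction holds it where it is left. The station notch is met at a travel between 0.127 and 0.173 (unknown beforehand).
- detent (a joint): Brass roller, 12 mm diameter, sprung outward from the left side of the carrier against the notched bar, m: about 0 while it rides on the bar, about 0.005 when it has dropped into the notch. In the notch it centres the carrier by itself and holds it against a push of about 10 N; a harder push drives it out.
- deck (a point): Centre of the top of the carrier's deck (blue plate, 133 x 133 x 10 mm, top 42 mm above the table), moving with it; x along the rail to the station, z up. Corner lips 6 mm high, 32 mm long each way, inner faces 62.5 mm from the centre.
- push_pad (a point): Centre of the rear face of the yellow pad on the upright plate at the rear (-x) end of the carrier, 75.5 mm behind its centre; axes as deck. Pad 56 mm wide (y), 36 mm high, its plate 64 x 52 mm, top 84 mm above the table. Push here along +x. At the station it stands 51 to 98 mm beyond the rail_base origin, up to 46 mm in under the hood's edge.
- place_open (a point): The open place: where the centre of the new carton's underside must come, on the deck, 19.5 mm behind and 41.5 mm right (-y) of deck's centre. Carton length along the rail, either way round, 3 mm clear of lips and neighbours. The ring leaves a 47 x 47 mm hole in the middle, so a finger has room only level with deck's centre, 19.5 mm forward of the carton's.
- place_rear (a point): Place of the rear carton on the deck (centre of its underside), 41.5 mm behind and 19.5 mm left of deck's centre, carton length across the rail.
- place_front (a point): Place of the front carton, 41.5 mm ahead and 19.5 mm right of deck's centre, carton length across the rail.
- place_left (a point): Place of the left carton, 19.5 mm ahead and 41.5 mm left of deck's centre, carton length along the rail.
- new_carton: Loose brown carton with a pale paper band lengthwise, 80 x 36 x 34 mm (x, y, z), about 0.12 kg, lying flat on the table to the right, away from the rail; origin at the centre of its underside, x along its length.
- carton_rear: Carton of the same kind, already lying on the carrier in the rear place; loose.
- carton_front: Carton of the same kind, already lying in the front place; loose.
- carton_left: Carton of the same kind, already lying in the left place; loose.
- power_bank: Dark blue battery pack, 64 x 90 x 25 mm, loose bystander beyond the rail; origin under its centre.
- flux_jar: White lidded jar, 46 mm across, 22 mm high, loose bystander beyond the rail; origin under its centre.
- tweezers_a: Steel tweezers, 12 x 120 x 10 mm, loose bystander beyond the rail; origin under the centre.

How it is judged:
On the way, in this order (a step that is already met when the one before it is completed fails the run):
1. the new carton lies flat in the open place, let go, with the carrier still at the loading place (distance between new_carton and place_open below 0.007 m and angle between new_carton's own z axis and vertical below 0.08 rad and angle between the x axis of new_carton and the x axis of deck, either way round below 0.1 rad and contact force between the fingers and new_carton below 0.1 N and value of joint carrier below 0.03 m), for 0.2 s.
2. the carrier has been pushed to the station and its roller is in the notch, with all four cartons in place (value of joint carrier between 0.12 and 0.18 m and value of joint detent above 0.0025 m and distance between new_carton and place_open below 0.007 m and angle between each of new_carton, carton_rear, carton_front, carton_left's own z axis and vertical below 0.08 rad and angle between the x axis of new_carton and the x axis of deck, either way round below 0.1 rad and distance between carton_rear and place_rear below 0.008 m and distance between carton_front and place_front below 0.008 m and distance between carton_left and place_left below 0.008 m), for 0.2 s.
At the end, for the whole second after the job is handed in: The carrier is at rest at the station: travel between 0.12 and 0.18 m with its roller dropped into the notch (detent above 0.0025 m). The new carton lies flat within 7 mm of the open place and within 0.1 rad of the rail direction, and the other three cartons lie flat within 8 mm of their places (all of step 2 and velocity of joint carrier between -0.01 and 0.01 m/s and linear speed of new_carton below 0.02 m/s); the robot touches nothing.
It fails at once if the carrier is run past the station (travel above 0.186 m) (value of joint carrier above 0.186 m).
It fails at once if the arm or gripper presses on the hood with more than 6 N (contact force between any of the arm, the fingers and hood above 6 N).
It fails at once if the battery pack, the jar or the tweezers are moved by more than 30 mm (distance of any of power_bank, flux_jar, tweezers_a from where it was at the start of the episode above 0.03 m).
It also fails if it takes over 54 s, if anything falls off the work surface, if the arm or the gripper's body presses on something with over 40 N, if the wrist force passes 120 N, or if a joint passes its speed limit or range.

## Robot

A 6-joint arm with a two-finger parallel gripper is mounted at the origin on a cart in front of the work surface, level with it; the furniture and walls round the work are solid. World frame = base frame: x ahead of the robot, y to its left, z up, the work surface at z = 0. Lengths are in m, angles in rad, forces in N, time in s.
With the tool pointing down it reaches from about 0.35 to 0.725 m from the base axis. Payload 6 kg.
Tool frame: the origin (TCP) lies midway between the tips of the shut fingers; the grasp point (between the pads) lies 19 mm behind it; x points along the fingers, z is the direction in which the jaws open and shut, and the axes are right-handed (so a half turn about x gives the same grasp; the last joint's range is limited). The gripper opens to 85 mm and grips with 20 to 120 N. Pads are 22 mm wide; open, the fingers measure 114 mm over their backs; the gripper's body (76 mm by 85 mm) begins 54 mm behind the grasp point. The pads swing forward as they close: fully open they stand 13 mm farther back than shut.
Start: joints at [1.568, 0.04, 0.085, 0, -1.615, -0.334], TCP at [0.198, 0.566, 0.231] pointing down, gripper open.
Joint ranges: [-2.56, 2.56], [-1.29, 2.01], [-1.08, 1.49], [-3.29, 1.98], [-2.81, -0.18], [-2.99, 2.99]. Speed limits (rad/s): [2.57, 2.57, 3.01, 3.14, 3.14, 3.14].

## Interface

Orientations are given as a 3x3 rotation matrix whose columns are the frame's x, y, z axes.
In Python, from plant import env gives the robot as it stands. The module is installed in compiled form; this text tells all that it offers.
- The arm moves only by the tool drive_tool, never from a script. Its argument "commands" is a list of rows, each a list of 5 numbers: the opening, from 0 (shut) to 1 (fully open), then the shift along the tool's x, y, z in m, then the turn about the tool's x in degrees. A call has 1 to 20 rows; each row shifts and turns the pose as measured when the row begins, along the tool's axes as they then stand; what a row does not reach is not made up. A row lasts 1/12 s, in which the tool goes at most 41.7 mm and 7.16 degrees, less where a joint would pass 70% of its speed; a pose out of reach is approached as far as the arm can. A call is refused whole if a number of a shift passes 0.0417 or a number of a turn 7.16, either way. A call with a gripper value outside its range is refused whole. The fingers move at their own pace and stop on an object; "grip_force" is the grip in N (left out, the last holds). Time passes only in rows, so rows that do not move let the fingers close. It gives the time, the measured TCP pose, the force and the opening at its end, in the units of the state.
- env.get_obs(): the state, without advancing time (a new reading comes with each control period).
- env.grab_frame(name): name is "side" or "top"; returns (picture, depth): 420x560x3 uint8, red, green, blue; 420x560 float32, m along the optical axis (not along the pixel's ray), 0 where there is no reading.
- env.camera_info(name): a dict with "fx", "fy", "cx", "cy" (pixels), "extrinsics" (4x4, takes a point from world to camera coordinates). Camera axes: x right, y down, z forward; pixel columns grow to the right and rows downward; lengths in m; the calibration is good to about 2 mm. A picture is of the moment at which its call begins. camera_info takes no time and is no camera call.
- env.sign_off(): hands the job in, once; it reports no verdict.
The state is a dict: "time_s": time; "joint_pos": joint angles; "joint_velocities": joint speeds; "effort": joint torques, N m; "ee_pos": TCP position; "eef_rot": TCP orientation; "wrist_force": force on the tool from outside, world axes, zero at the start; "torque": the same for the moment, N m; "finger_gap": opening from 0.0 (shut) to 1.0 (fully open).
Only numpy, scipy, OpenCV 4.12 (cv2) and the standard library are available. Lean on these libraries where they do the work, as an engineer would, in place of code of your own. Each camera call takes 0.05 s, during which the arm holds its last target.

## Working session

There is one attempt and no reset: what is moved stays moved. The work goes in short steps, Python scripts to look and compute and a tool call to move; the robot and the scene stay as the last step left them, time stands still between calls to the robot, and variables do not carry over. Pictures are saved under pics/ and viewed, and the job is handed in when it is done.

Besides the shell and the picture viewer there is one more tool, called after "Emit:" as name([rows], argument=value, ...), one row to a line, values as JSON. drive_tool: Moves the arm, as the interface text tells. Its arguments: {"type":"object","properties":{"commands":{"type":"array"},"grip_force":{"type":"number"}},"required":["commands"]}

```bash
mkdir -p pics; ls
python3 - <<'E'
from plant import env
import cv2,numpy as np
o=env.get_obs()
for k,v in o.items(): print(k,np.round(v,3).tolist())
for n in("side","top"):
    c=env.camera_info(n); print(n,{k:np.round(v,4).tolist() for k,v in c.items()})
    p,d=env.grab_frame(n); cv2.imwrite(f"pics/{n}0.png",p[:,:,::-1]); np.savez(f"pics/{n}0.npz",p=p,d=d)
E
```

```text
pics
time_s 0.0
joint_pos [1.568, 0.041, 0.084, -0.0, -1.616, -0.334]
joint_velocities [-0.0, 0.001, -0.001, -0.001, -0.0, 0.001]
effort [0.002, -36.821, 34.741, 6.932, -0.005, 0.0]
ee_pos [0.198, 0.566, 0.23]
eef_rot [[-0.0, 0.944, -0.33], [-0.002, -0.33, -0.944], [-1.0, 0.0, 0.002]]
wrist_force [-0.488, 0.06, 0.369]
torque [-0.016, 0.032, -0.001]
finger_gap 0.997
side {'fx': 519.0359, 'fy': 519.0359, 'cx': 273.4888, 'cy': 212.8515, 'extrinsics': [[0.5556, -0.8314, -0.0138, -0.2836], [-0.673, -0.4399, -0.5946, 0.3982], [0.4883, 0.3397, -0.8039, 0.9754], [0.0, 0.0, 0.0, 1.0]]}
top {'fx': 450.658, 'fy': 450.658, 'cx': 277.6055, 'cy': 210.8513, 'extrinsics': [[-0.0269, -0.9996, -0.0011, 0.0096], [-0.9777, 0.0265, -0.2082, 0.5511], [0.2081, -0.0045, -0.9781, 0.9127], [0.0, 0.0, 0.0, 1.0]]}
```

View pics/side0.png

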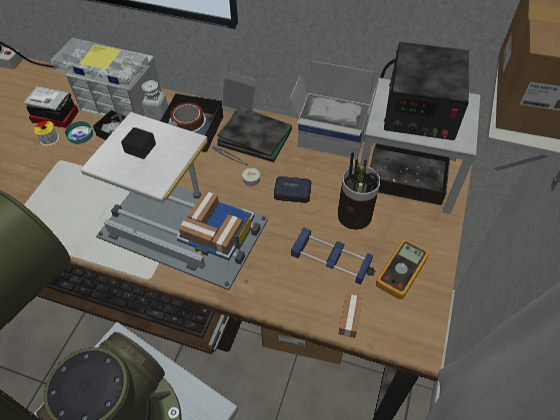

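View pics/top0.png

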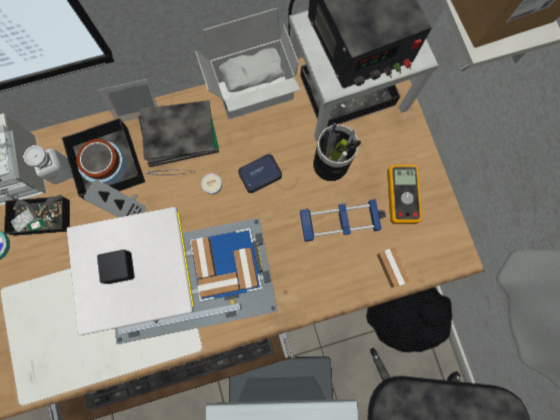

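```bash
cat > h.py <<'E'
import numpy as np,cv2
from plant import env
def cloud(n,d):
    c=env.camera_info(n);v,u=np.mgrid[0:420,0:560]
    P=np.stack([(u-c['cx'])/c['fx']*d,(v-c['cy'])/c['fy']*d,d],-1)
    E=np.array(c['extrinsics']);return (P-E[:3,3])@E[:3,:3]
def ray(n,u,v,z):
    c=env.camera_info(n);E=np.array(c['extrinsics']);R=E[:3,:3];o=-R.T@E[:3,3]
    w=R.T@np.array([(u-c['cx'])/c['fx'],(v-c['cy'])/c['fy'],1.]);return o+w*(z-o[2])/w[2]
E
python3 - <<'E'
from h import *
z=np.load('pics/top0.npz');p,d=z['p'],z['d'];
W=cloud('top',d)
crop=p[190:350,100:420,::-1];cv2.imwrite('pics/topz.png',cv2.resize(crop,None,fx=2.5,fy=2.5,interpolation=cv2.INTER_CUBIC))
s=np.load('pics/side0.npz');crop=s['p'][180:350,90:410,::-1];cv2.imwrite('pics/sidez.png',cv2.resize(crop,None,fx=2.5,fy=2.5,interpolation=cv2.INTER_CUBIC))
# loose carton
for n in('top','side'):
    z=np.load(f'pics/{n}0.npz');p,d=z['p'],z['d'];W=cloud(n,d)
    box=np.zeros((420,560),bool)
    if n=='top': box[240:295,370:415]=1
    else: box[288:345,333:365]=1
    m=box&(W[...,2]>.027)&(W[...,2]<.045)
    hs=m&1
    pts=W[m];print(n,m.sum(),'z',np.median(pts[:,2]), 'table z',np.median(W[box&(W[...,2]<.01)][:,2]))
    r=cv2.minAreaRect(pts[:,:2].astype(np.float32)*1000);print(r)
    # ray version
    v,u=np.nonzero(m);q=np.array([ray(n,a,b,.034)[:2] for a,b in zip(u,v)])
    print(cv2.minAreaRect((q*1000).astype(np.float32)), cv2.boxPoints(cv2.minAreaRect((q*1000).astype(np.float32))).round(0).tolist())
E
```

```text
top 650 z 0.0340021529331391 table z 0.00026356459717396955
((427.5260925292969, -252.5441131591797), (80.1744384765625, 37.547760009765625), 20.981369018554688)
((427.10430908203125, -251.48681640625), (80.20841979980469, 37.806182861328125), 20.103120803833008) [[383.0, -248.0], [396.0, -283.0], [471.0, -255.0], [458.0, -220.0]]
side 641 z 0.03278275069561757 table z -0.0010185069762371937
((423.4233093261719, -250.43719482421875), (83.33146667480469, 35.909706115722656), 19.591655731201172)
((421.8337097167969, -250.96044921875), (83.95592498779297, 35.80423355102539), 19.636463165283203) [[376.0, -248.0], [388.0, -282.0], [467.0, -254.0], [455.0, -220.0]]
```

View pics/topz.png

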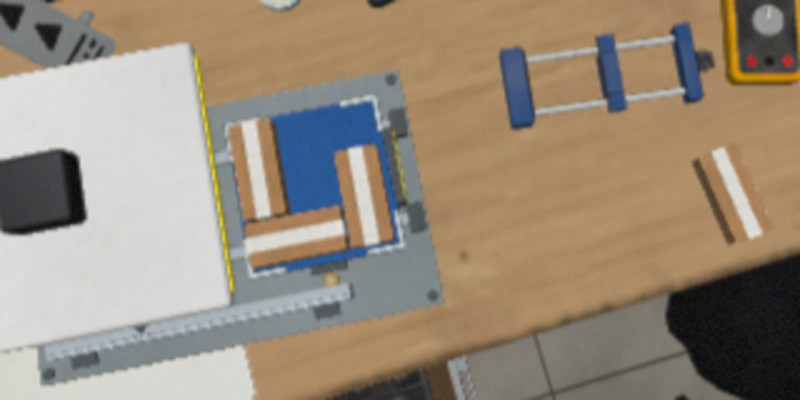

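View pics/sidez.png

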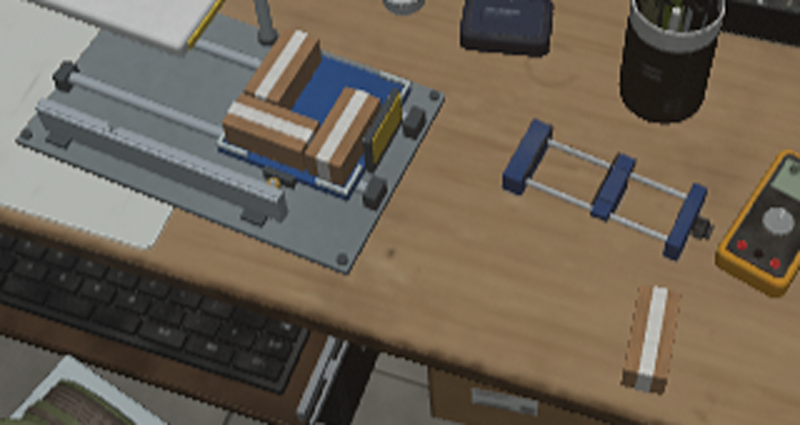

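Run:
```python
from h import *
for n in('top','side'):
    z=np.load(f'pics/{n}0.npz');p,d=z['p'],z['d'];W=cloud(n,d)
    hsv=cv2.cvtColor(p,cv2.COLOR_RGB2HSV)
    white=(hsv[...,1]<60)&(hsv[...,2]>150)
    for nm,lo,hi in(('deck',.068,.084),('loose',.028,.040)):
        roi=(W[...,0]>.3)&(W[...,0]<.75)&(W[...,1]<.35)&(W[...,1]>-.33)
        m=(roi&white&(W[...,2]>lo)&(W[...,2]<hi)).astype(np.uint8)
        k,l,st,ce=cv2.connectedComponentsWithStats(m,connectivity=8)
        for i in range(1,k):
            if st[i,4]<60: continue
            v,u=np.nonzero(l==i);zz=.076 if nm=='deck' else .034
            q=np.array([ray(n,a,b,zz)[:2] for a,b in zip(u,v)])*1000
            r=cv2.minAreaRect(q.astype(np.float32));c=np.median(W[l==i],0)
            print(n,nm,st[i,4],ce[i].round(),'rect',np.round(r[0],1),np.round(r[1],1),round(r[2],1),'z',c[2].round(4),'mean',q.mean(0).round(1))
    # yellow pad
    y=(hsv[...,0]>20)&(hsv[...,0]<35)&(hsv[...,1]>120)&(W[...,2]>.03)&(W[...,2]<.1)&(W[...,1]<.1)&(W[...,1]>-.15)&(W[...,0]>.35)&(W[...,0]<.7)
    if y.sum(): print('pad',n,y.sum(),W[y].mean(0).round(3),W[y].min(0).round(3),W[y].max(0).round(3))
    # base plate
    m=(W[...,2]>.004)&(W[...,2]<.016)&(hsv[...,1]<60)&(W[...,0]>.25)&(W[...,0]<.7)&(W[...,1]<.3)&(W[...,1]>-.2)&(hsv[...,2]<190)
    m=cv2.morphologyEx(m.astype(np.uint8),cv2.MORPH_OPEN,np.ones((3,3)))
    k,l,st,ce=cv2.connectedComponentsWithStats(m);i=1+np.argmax(st[1:,4])
    pl=W[m>0];print('plate',n,len(pl),np.median(pl[:,2]),cv2.minAreaRect((pl[:,:2]*1000).astype(np.float32)), cv2.boxPoints(cv2.minAreaRect((pl[:,:2]*1000).astype(np.float32))).round(0).tolist())
    # deck blue
    b=(hsv[...,0]>100)&(hsv[...,0]<125)&(hsv[...,1]>120)&(abs(W[...,2]-.042)<.006)&(W[...,1]>-.1)&(W[...,1]<.2)
    # top z of carton and lips
    t=(abs(W[...,2]-.076)<.006)&(W[...,1]<.35)&(W[...,1]>-.1)&(W[...,0]>.3)&(W[...,0]<.65)
    q=W[t][:,:2]*1000;print('ctops',n,t.sum(),cv2.minAreaRect(q.astype(np.float32)))
```

```text
top deck 242 [202. 257.] rect [454.4 153.8] [81.  14.6] 11.2 z 0.076 mean [453.9 153.7]
top deck 241 [245. 268.] rect [429.9  65.3] [80.2 12.7] 9.9 z 0.0763 mean [429.4  65.2]
top deck 254 [217. 284.] rect [397.7 121.3] [14.3 80.5] 11.2 z 0.0762 mean [397.3 122. ]
top loose 124 [404. 179.] rect [ 626.2 -292.9] [41.3 28. ] 88.4 z 0.0297 mean [ 622.6 -291.7]
top loose 67 [407. 198.] rect [ 578.8 -293.6] [17.8 20.9] 85.1 z 0.0357 mean [ 578.6 -293.4]
top loose 225 [394. 266.] rect [ 427.4 -252.8] [79.8 13. ] 19.9 z 0.0343 mean [ 427.3 -252.8]
pad top 28 [0.485 0.011 0.077] [ 0.362 -0.133  0.041] [0.665 0.1   0.09 ]
plate top 3521 0.009917756823240337 ((484.6290283203125, 87.38751983642578), (398.5380859375, 415.7430725097656), 86.41374969482422) [[265.0, -98.0], [680.0, -124.0], [705.0, 273.0], [290.0, 299.0]]
ctops top 2106 ((494.8999328613281, 19.85174560546875), (151.1995086669922, 357.9492492675781), 30.257375717163086)
side deck 151 [202. 205.] rect [451.1 154.7] [79.8 12. ] 9.6 z 0.0755 mean [450.7 154.8]
side deck 168 [227. 230.] rect [426.5  66.8] [80.4 12.3] 9.7 z 0.0752 mean [426.1  66.7]
side deck 170 [198. 228.] rect [394.3 123.3] [13.2 79.6] 10.3 z 0.0752 mean [394.5 123. ]Traceback (most recent call last):
  File "<stdin>", line 13, in <module>
  File "h.py", line 8, in ray
    c=env.camera_info(n);E=np.array(c['extrinsics']);R=E[:3,:3];o=-R.T@E[:3,3]
ValueError: time passes only in moves, steps and waits
```

```bash
cat > h.py <<'E'
import numpy as np,cv2
from plant import env
C={n:env.camera_info(n) for n in('top','side')}
def cloud(n,d):
    c=C[n];v,u=np.mgrid[0:420,0:560]
    P=np.stack([(u-c['cx'])/c['fx']*d,(v-c['cy'])/c['fy']*d,d],-1)
    E=np.array(c['extrinsics']);return (P-E[:3,3])@E[:3,:3]
def ray(n,u,v,z):
    c=C[n];E=np.array(c['extrinsics']);R=E[:3,:3];o=-R.T@E[:3,3]
    w=R.T@np.array([(u-c['cx'])/c['fx'],(v-c['cy'])/c['fy'],1.]);return o+w*(z-o[2])/w[2]
O=np.array([.4402,.1102]);yaw=np.deg2rad(99.9)
X=np.array([np.cos(yaw),np.sin(yaw)]);Y=np.array([-X[1],X[0]])
def rail(p): q=np.asarray(p)[...,:2]-O; return np.stack([q@X,q@Y],-1)
def world(a,b): return O+a*X+b*Y
E
python3 - <<'E'
from h import *
r=lambda n,u,v,z:print(n,u,v,(rail(ray(n,u,v,z))*1000).round(1))
r('top',100+140/2.5,190+328/2.5,.048);r('top',100+330/2.5,190+280/2.5,.04)
r('side',90+110/2.5,180+130/2.5,.048)
r('side',90+275/2.5,180+182/2.5,.04)
P={}
for n in('top','side'):
    z=np.load(f'pics/{n}0.npz');p,d=z['p'],z['d']
    # rectified view of bar at z=.048 : 4px/mm? use 3px/mm in x, range x -60..230, y 70..115
    c=C[n];E=np.array(c['extrinsics'])
    xs=np.arange(-60,205,.4)/1000;ys=np.arange(112,68,-.4)/1000
    g=O+xs[None,:,None]*X+ys[:,None,None]*Y
    g3=np.concatenate([g,np.full(g.shape[:2]+(1,),.048)],-1)@E[:3,:3].T+E[:3,3]
    u=(g3[...,0]/g3[...,2]*c['fx']+c['cx']).astype(np.float32);v=(g3[...,1]/g3[...,2]*c['fy']+c['cy']).astype(np.float32)
    P[n]=cv2.remap(p,u,v,cv2.INTER_CUBIC)
cv2.imwrite('pics/bar.png',np.vstack([P['top'],np.zeros((10,P['top'].shape[1],3),np.uint8),P['side']])[:,:,::-1])
E
```

```text
top 156.0 321.2 [159.7  87.3]
top 232.0 302.0 [-0.6 80. ]
side 134.0 232.0 [161.1  94.3]
side 200.0 252.8 [-0.3 79.7]
```

View pics/bar.png

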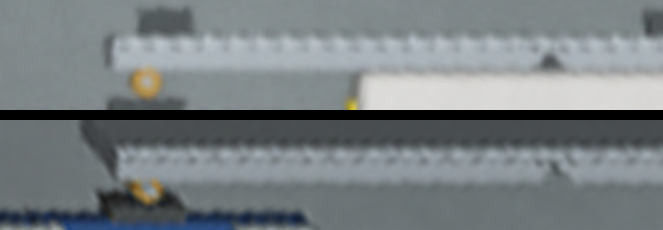

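Emit:
drive_tool([
  [1,-0.04,0,0,0],
  [1,-0.04,0,0,0],
  [1,-0.04,0,0,0],
], grip_force=50)

```text
time_s: 0.35
ee_pos: [0.1965, 0.563, 0.3382]
eef_rot: [[-0.006, 0.944, -0.33], [-0.028, -0.33, -0.944], [-1.0, 0.003, 0.028]]
wrist_force: [0.4, 1.2, 0.9]
finger_gap: 0.997
```

```bash
cat > plan.py <<'E'
import sys,numpy as np,math
from plant import env
from scipy.spatial.transform import Rotation as Ro
# usage: plan(target xyz, yaw_turn_deg_total, rows)
def plan(dst,turn,n,grip=1):
    o=env.get_obs();R=np.array(o['eef_rot']);p=np.array(o['ee_pos']);d=(np.array(dst)-p)
    print('from',p.round(4),'tool x',R[:,0].round(3),'z yaw',round(math.degrees(math.atan2(R[1,2],R[0,2])),1),'j',np.round(o['joint_pos'],3).tolist(),'F',np.round(o['wrist_force'],1).tolist(),'gap',round(float(o['finger_gap']),3),'t',round(o['time_s'],2))
    print('dist',np.linalg.norm(d).round(4),'per row',(np.linalg.norm(d)/n).round(4),'turn/row',turn/n)
    rows=[]
    for i in range(n):
        s=R.T@d/n
        rows.append([grip]+[round(float(a),3) for a in s]+[round(turn/n,1)])
        R=R@Ro.from_euler('x',turn/n,degrees=True).as_matrix()
    print(rows)
E
python3 - <<'E'
from plan import *
plan([.40,.15,.34],70,12)
E
```

```text
from [0.1965 0.563  0.3382] tool x [-0.006 -0.028 -1.   ] z yaw -109.2 j [1.567, 0.096, 0.341, -0.006, -1.844, -0.334] F [0.4, 1.2, 0.9] gap 0.997 t 0.35
dist 0.4604 per row 0.0384 turn/row 5.833333333333333
[[1, 0.001, 0.027, 0.027, 5.8], [1, 0.001, 0.03, 0.024, 5.8], [1, 0.001, 0.032, 0.021, 5.8], [1, 0.001, 0.034, 0.017, 5.8], [1, 0.001, 0.036, 0.014, 5.8], [1, 0.001, 0.037, 0.01, 5.8], [1, 0.001, 0.038, 0.006, 5.8], [1, 0.001, 0.038, 0.002, 5.8], [1, 0.001, 0.038, -0.001, 5.8], [1, 0.001, 0.038, -0.005, 5.8], [1, 0.001, 0.037, -0.009, 5.8], [1, 0.001, 0.036, -0.013, 5.8]]
```

Emit:
drive_tool([
  [1,0.001,0.027,0.027,5.8],
  [1,0.001,0.03,0.024,5.8],
  [1,0.001,0.032,0.021,5.8],
  [1,0.001,0.034,0.017,5.8],
  [1,0.001,0.036,0.014,5.8],
  [1,0.001,0.037,0.01,5.8],
  [1,0.001,0.038,0.006,5.8],
  [1,0.001,0.038,0.002,5.8],
  [1,0.001,0.038,-0.001,5.8],
  [1,0.001,0.038,-0.005,5.8],
  [1,0.001,0.037,-0.009,5.8],
  [1,0.001,0.036,-0.013,5.8],
])

```text
time_s: 1.35
ee_pos: [0.3952, 0.1396, 0.3381]
eef_rot: [[-0.005, -0.024, -1.0], [-0.019, -1.0, 0.024], [-1.0, 0.019, 0.004]]
wrist_force: [1.5, 0.3, 0.9]
finger_gap: 1.001
```

Run:
```python
from plan import *
plan([.42,-.245,.20],70,13)
```

```text
from [0.3952 0.1396 0.3381] tool x [-0.005 -0.019 -1.   ] z yaw 178.6 j [0.836, -0.392, -0.098, 0.01, -1.882, -0.857] F [1.5, 0.3, 0.9] gap 1.001 t 1.35
dist 0.4094 per row 0.0315 turn/row 5.384615384615385
[[1, 0.011, 0.029, -0.003, 5.4], [1, 0.011, 0.029, -0.005, 5.4], [1, 0.011, 0.028, -0.008, 5.4], [1, 0.011, 0.027, -0.011, 5.4], [1, 0.011, 0.026, -0.013, 5.4], [1, 0.011, 0.025, -0.016, 5.4], [1, 0.011, 0.023, -0.018, 5.4], [1, 0.011, 0.022, -0.02, 5.4], [1, 0.011, 0.02, -0.022, 5.4], [1, 0.011, 0.017, -0.024, 5.4], [1, 0.011, 0.015, -0.025, 5.4], [1, 0.011, 0.013, -0.027, 5.4], [1, 0.011, 0.01, -0.028, 5.4]]
```

Emit:
drive_tool([
  [1,0.011,0.029,-0.003,5.4],
  [1,0.011,0.029,-0.005,5.4],
  [1,0.011,0.028,-0.008,5.4],
  [1,0.011,0.027,-0.011,5.4],
  [1,0.011,0.026,-0.013,5.4],
  [1,0.011,0.025,-0.016,5.4],
  [1,0.011,0.023,-0.018,5.4],
  [1,0.011,0.022,-0.02,5.4],
  [1,0.011,0.02,-0.022,5.4],
  [1,0.011,0.017,-0.024,5.4],
  [1,0.011,0.015,-0.025,5.4],
  [1,0.011,0.013,-0.027,5.4],
  [1,0.011,0.01,-0.028,5.4],
])

```text
time_s: 2.43
ee_pos: [0.4051, -0.2659, 0.1943]
eef_rot: [[-0.003, -0.967, -0.254], [-0.016, -0.254, 0.967], [-1.0, 0.007, -0.015]]
wrist_force: [0.1, 0.3, 1.2]
finger_gap: 0.999
```

Run:
```python
from plan import *
a=np.array([.94,.342])
print(np.array([.4265,-.252])+.0195*a,np.array([.4265,-.252])-.0195*a)
plan([.4265+.0183,-.252+.0067,.06],0,5,.85)
```

```text
[ 0.44483  -0.245331] [ 0.40817  -0.258669]
from [ 0.4051 -0.2659  0.1943] tool x [-0.003 -0.016 -1.   ] z yaw 104.7 j [-0.151, -0.281, -0.281, 0.016, -1.571, -1.164] F [0.1, 0.3, 1.2] gap 0.999 t 2.43
dist 0.1416 per row 0.0283 turn/row 0.0
[[0.85, 0.027, -0.009, 0.002, 0.0], [0.85, 0.027, -0.009, 0.002, 0.0], [0.85, 0.027, -0.009, 0.002, 0.0], [0.85, 0.027, -0.009, 0.002, 0.0], [0.85, 0.027, -0.009, 0.002, 0.0]]
```

Emit:
drive_tool([
  [1,0.027,-0.009,0.002,-2.6],
  [1,0.027,-0.009,0.002,-2.7],
  [1,0.027,-0.009,0.002,0],
  [1,0.027,-0.009,0.002,0],
  [1,0.02,-0.009,0.002,0],
  [1,0,0,0,0],
])

```text
time_s: 2.93
ee_pos: [0.4405, -0.2511, 0.0556]
eef_rot: [[-0.009, -0.945, -0.327], [-0.014, -0.327, 0.945], [-1.0, 0.014, -0.01]]
wrist_force: [-0.7, -0.4, -1.2]
finger_gap: 1.002
```

Run:
```python
from plan import *
plan([.4265+.0183,-.252+.0067,.005],0,5,1)
from h import *
p,d=env.grab_frame('top');cv2.imwrite('pics/t1.png',cv2.resize(p[180:330,300:500,::-1],None,fx=4,fy=4,interpolation=cv2.INTER_CUBIC))
```

```text
from [ 0.4405 -0.2511  0.0556] tool x [-0.009 -0.014 -1.   ] z yaw 109.1 j [-0.109, -0.16, -0.434, 0.016, -1.304, -1.133] F [-0.7, -0.4, -1.2] gap 1.002 t 2.93
dist 0.0511 per row 0.0102 turn/row 0.0
[[1, 0.01, -0.001, 0.001, 0.0], [1, 0.01, -0.001, 0.001, 0.0], [1, 0.01, -0.001, 0.001, 0.0], [1, 0.01, -0.001, 0.001, 0.0], [1, 0.01, -0.001, 0.001, 0.0]]
```

View pics/t1.png

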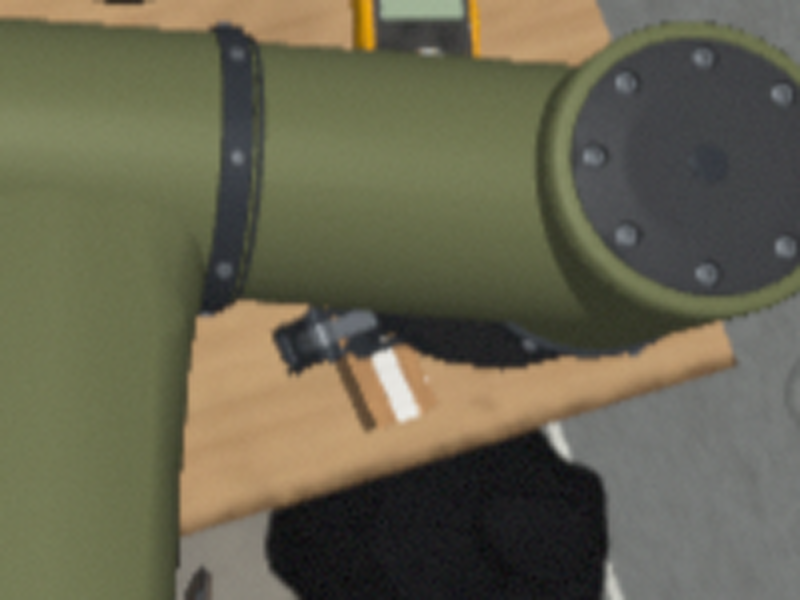

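Emit:
drive_tool([
  [1,0.011,-0.001,0.002,-0.9],
  [1,0.011,-0.001,0.002,0],
  [1,0.011,-0.001,0.002,0],
  [1,0.011,-0.001,0.001,0],
  [1,0.009,-0.001,0.001,0],
  [1,0,0,0,0],
])

```text
time_s: 3.48
ee_pos: [0.4444, -0.244, 0.0055]
eef_rot: [[-0.001, -0.939, -0.343], [-0.018, -0.343, 0.939], [-1.0, 0.007, -0.017]]
wrist_force: [-0.7, -0.2, 0.2]
finger_gap: 0.999
```

Run:
```python
from plan import *
plan([.4265+.0183,-.252+.0067,.002],0,3,1)
```

```text
from [ 0.4444 -0.244   0.0055] tool x [-0.001 -0.018 -1.   ] z yaw 110.1 j [-0.091, -0.126, -0.501, 0.019, -1.195, -1.137] F [-0.7, -0.2, 0.2] gap 0.999 t 3.48
dist 0.0037 per row 0.0012 turn/row 0.0
[[1, 0.001, 0.0, -0.0, 0.0], [1, 0.001, 0.0, -0.0, 0.0], [1, 0.001, 0.0, -0.0, 0.0]]
```

Emit:
drive_tool([
  [1,0.004,0,0,0],
  [0.3,0,0,0,0],
  [0.3,0,0,0,0],
  [0.3,0,0,0,0],
  [0.3,0,0,0,0],
  [0.3,0,0,0,0],
], grip_force=50)

```text
time_s: 3.98
ee_pos: [0.4455, -0.2447, 0.0028]
eef_rot: [[0.002, -0.939, -0.343], [-0.019, -0.343, 0.939], [-1.0, 0.005, -0.019]]
wrist_force: [-0.0, -0.5, -1.4]
finger_gap: 0.413
```

Run:
```python
from plan import *
plan([.44,-.24,.12],0,5,.2)
```

```text
from [ 0.4455 -0.2447  0.0028] tool x [ 0.002 -0.019 -1.   ] z yaw 110.1 j [-0.091, -0.122, -0.503, 0.02, -1.186, -1.137] F [-0.0, -0.5, -1.4] gap 0.413 t 3.98
dist 0.1174 per row 0.0235 turn/row 0.0
[[0.2, -0.023, 0.001, 0.001, 0.0], [0.2, -0.023, 0.001, 0.001, 0.0], [0.2, -0.023, 0.001, 0.001, 0.0], [0.2, -0.023, 0.001, 0.001, 0.0], [0.2, -0.023, 0.001, 0.001, 0.0]]
```

Emit:
drive_tool([
  [0.2,-0.012,0,0,0],
  [0.2,-0.02,0,0,0],
  [0.2,-0.025,0,0,0],
  [0.2,-0.025,0,0,0],
  [0.2,-0.025,0,0,0],
  [0.2,-0.025,0,0,0],
  [0.2,-0.015,0,0,0],
  [0.2,0,0,0,0],
])

```text
time_s: 4.65
ee_pos: [0.4426, -0.2416, 0.1598]
eef_rot: [[-0.002, -0.94, -0.342], [-0.018, -0.342, 0.939], [-1.0, 0.007, -0.016]]
wrist_force: [0.8, 0.5, -1.3]
finger_gap: 0.416
```

Run:
```python
from plan import *
from h import *
g=world(-.0195+.0204,-.0415);print('goal tcp',g)
plan([g[0],g[1]-.02,.16],-80,12,.2)
p,d=env.grab_frame('side');cv2.imwrite('pics/s1.png',p[:,:,::-1])
```

```text
goal tcp [0.4809273  0.11822166]
from [ 0.4426 -0.2416  0.1598] tool x [-0.002 -0.018 -1.   ] z yaw 110.0 j [-0.086, -0.223, -0.297, 0.018, -1.497, -1.137] F [0.8, 0.5, -1.3] gap 0.416 t 4.65
dist 0.3419 per row 0.0285 turn/row -6.666666666666667
[[0.2, -0.001, -0.013, 0.026, -6.7], [0.2, -0.001, -0.016, 0.024, -6.7], [0.2, -0.001, -0.018, 0.022, -6.7], [0.2, -0.001, -0.021, 0.02, -6.7], [0.2, -0.001, -0.023, 0.017, -6.7], [0.2, -0.001, -0.025, 0.014, -6.7], [0.2, -0.001, -0.026, 0.011, -6.7], [0.2, -0.001, -0.027, 0.008, -6.7], [0.2, -0.001, -0.028, 0.005, -6.7], [0.2, -0.001, -0.028, 0.002, -6.7], [0.2, -0.001, -0.028, -0.002, -6.7], [0.2, -0.001, -0.028, -0.005, -6.7]]
```

View pics/s1.png

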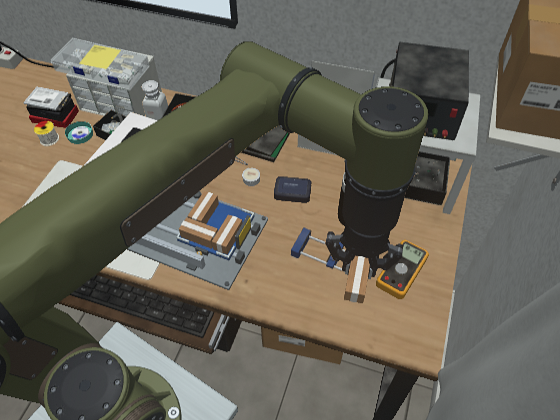

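Run:
```python
from plan import *
from h import *
o=env.get_obs();p0=np.array(o['ee_pos']);R=np.array(o['eef_rot'])
for n in('side','top'):
    p,d=env.grab_frame(n);W=cloud(n,d)
    q=(W-p0)@R  # tool frame: x along fingers
    m=(d>0)&(np.hypot(q[...,1],q[...,2])<.13)&(q[...,0]<.03)&(q[...,0]>-.4)
    q=q[m]
    for a in np.arange(-.40,.02,.02):
        s=q[(q[:,0]>=a)&(q[:,0]<a+.02)]
        if len(s)>5:
            r=np.hypot(s[:,1],s[:,2]);print(n,round(a,2),len(s),'r min/med/max',(np.percentile(r,[2,50,98])*1000).round(),'y',(np.percentile(s[:,1],[2,98])*1000).round(),'z',(np.percentile(s[:,2],[2,98])*1000).round())
```

```text
side -0.4 2445 r min/med/max [ 46.  68. 128.] y [-62.  48.] z [-39. 120.]
side -0.38 1884 r min/med/max [ 46.  60. 127.] y [-22.  48.] z [-39. 126.]
side -0.36 1393 r min/med/max [ 46.  52. 126.] y [-9. 48.] z [-40. 125.]
side -0.34 947 r min/med/max [ 46.  48. 124.] y [-9. 48.] z [-42. 124.]
side -0.32 743 r min/med/max [46. 48. 51.] y [ 5. 49.] z [-46.  47.]
side -0.3 522 r min/med/max [45. 49. 52.] y [ 7. 51.] z [-45.  48.]
side -0.28 451 r min/med/max [44. 46. 48.] y [15. 47.] z [-40.  44.]
side -0.26 486 r min/med/max [44. 46. 48.] y [13. 46.] z [-41.  43.]
side -0.24 476 r min/med/max [44. 46. 47.] y [13. 46.] z [-41.  43.]
side -0.22 435 r min/med/max [44. 46. 47.] y [13. 46.] z [-40.  43.]
side -0.2 252 r min/med/max [44. 45. 47.] y [11. 46.] z [-40.  44.]
side -0.18 235 r min/med/max [35. 38. 40.] y [17. 39.] z [-30.  34.]
side -0.16 310 r min/med/max [36. 38. 40.] y [11. 39.] z [-34.  36.]
side -0.14 157 r min/med/max [36. 38. 40.] y [ 7. 39.] z [-35.  37.]
side -0.12 319 r min/med/max [23. 43. 64.] y [-8. 21.] z [-62.  63.]
side -0.1 440 r min/med/max [12. 49. 66.] y [-9. 
[... 1005 characters left out ...]
max [42. 43. 43.] y [ 7. 41.] z [12. 42.]
top -0.2 73 r min/med/max [42. 43. 44.] y [ 5. 42.] z [11. 43.]
top -0.16 66 r min/med/max [35. 35. 36.] y [ 1. 29.] z [20. 36.]
top -0.14 62 r min/med/max [35. 35. 37.] y [-3. 33.] z [14. 37.]
top -0.12 133 r min/med/max [35. 43. 62.] y [-11.   9.] z [35. 62.]
top -0.1 119 r min/med/max [25. 58. 65.] y [-13.  14.] z [22. 65.]
top -0.08 20 r min/med/max [24. 27. 40.] y [10. 15.] z [22. 38.]
top -0.06 34 r min/med/max [26. 30. 44.] y [-11.  12.] z [25. 42.]
top -0.04 439 r min/med/max [20. 42. 60.] y [17. 59.] z [-18.  17.]
top -0.02 87 r min/med/max [22. 37. 61.] y [-10.  58.] z [16. 23.]
top 0.0 12 r min/med/max [23. 40. 57.] y [-5. 54.] z [16. 21.]
```

Emit:
drive_tool([
  [0.2,-0.001,-0.013,0.026,-6.7],
  [0.2,-0.001,-0.016,0.024,-6.7],
  [0.2,-0.001,-0.018,0.022,-6.7],
  [0.2,-0.001,-0.021,0.02,-6.7],
  [0.2,-0.001,-0.023,0.017,-6.7],
  [0.2,-0.001,-0.025,0.014,-6.7],
  [0.2,-0.001,-0.026,0.011,-6.7],
  [0.2,-0.001,-0.027,0.008,-6.7],
  [0.2,-0.001,-0.028,0.005,-6.7],
  [0.2,-0.001,-0.028,0.002,-6.7],
  [0.2,-0.001,-0.026,-0.002,-6.7],
  [0.2,-0.001,-0.015,-0.002,-6.3],
  [0.2,0,0,0,0],
])

```text
time_s: 5.88
ee_pos: [0.4582, 0.0975, 0.1328]
eef_rot: [[-0.051, 0.237, -0.97], [-0.02, -0.971, -0.236], [-0.998, 0.008, 0.054]]
wrist_force: [0.0, -1.1, -0.7]
finger_gap: 0.416
```

Run:
```python
from plan import *
from h import *
plan([.4809,.1182,.11],0,4,.2)
```

```text
from [0.4582 0.0975 0.1328] tool x [-0.051 -0.02  -0.998] z yaw -166.3 j [0.631, -0.258, -0.365, -0.014, -1.517, -0.391] F [0.0, -1.1, -0.7] gap 0.416 t 5.88
dist 0.0383 per row 0.0096 turn/row 0.0
[[0.2, 0.005, -0.004, -0.007, 0.0], [0.2, 0.005, -0.004, -0.007, 0.0], [0.2, 0.005, -0.004, -0.007, 0.0], [0.2, 0.005, -0.004, -0.007, 0.0]]
```

Emit:
drive_tool([
  [0.2,-0.002,-0.005,-0.01,1.9],
  [0.2,-0.002,-0.005,-0.009,1.9],
  [0.2,-0.001,-0.006,-0.008,0],
  [0.2,0,0,0,0],
])

```text
time_s: 6.22
ee_pos: [0.4787, 0.1184, 0.1285]
eef_rot: [[-0.063, 0.166, -0.984], [-0.026, -0.986, -0.164], [-0.998, 0.015, 0.066]]
wrist_force: [-1.4, -1.1, -3.1]
finger_gap: 0.414
```

Run:
```python
from plan import *
from h import *
plan([.4809,.1182,.11],0,4,.2)
```

```text
from [0.4787 0.1184 0.1285] tool x [-0.063 -0.026 -0.998] z yaw -170.5 j [0.64, -0.174, -0.301, -0.017, -1.509, -0.472] F [-1.4, -1.1, -3.1] gap 0.414 t 6.22
dist 0.0187 per row 0.0047 turn/row 0.0
[[0.2, 0.005, 0.0, -0.001, 0.0], [0.2, 0.005, 0.0, -0.001, 0.0], [0.2, 0.005, 0.0, -0.001, 0.0], [0.2, 0.005, 0.0, -0.001, 0.0]]
```

Emit:
drive_tool([
  [0.2,0.012,0,-0.002,0],
  [0.2,0.012,0,-0.002,0],
  [0.2,0.012,0,-0.002,0],
  [0.2,0,0,0,0],
])

```text
time_s: 6.55
ee_pos: [0.4797, 0.1155, 0.0842]
eef_rot: [[-0.07, 0.161, -0.984], [-0.029, -0.987, -0.16], [-0.997, 0.017, 0.073]]
wrist_force: [-0.6, -0.4, -2.6]
finger_gap: 0.414
```

Run:
```python
from plan import *
from h import *
plan([.4809,.1182,.05],0,4,.2)
p,d=env.grab_frame('side');cv2.imwrite('pics/s2.png',cv2.resize(p[120:320,90:350,::-1],None,fx=3,fy=3,interpolation=cv2.INTER_CUBIC))
```

```text
from [0.4797 0.1155 0.0842] tool x [-0.07  -0.029 -0.997] z yaw -170.8 j [0.632, -0.145, -0.357, -0.018, -1.432, -0.467] F [-0.6, -0.4, -2.6] gap 0.414 t 6.55
dist 0.0343 per row 0.0086 turn/row 0.0
[[0.2, 0.008, -0.001, -0.001, 0.0], [0.2, 0.008, -0.001, -0.001, 0.0], [0.2, 0.008, -0.001, -0.001, 0.0], [0.2, 0.008, -0.001, -0.001, 0.0]]
```

View pics/s2.png

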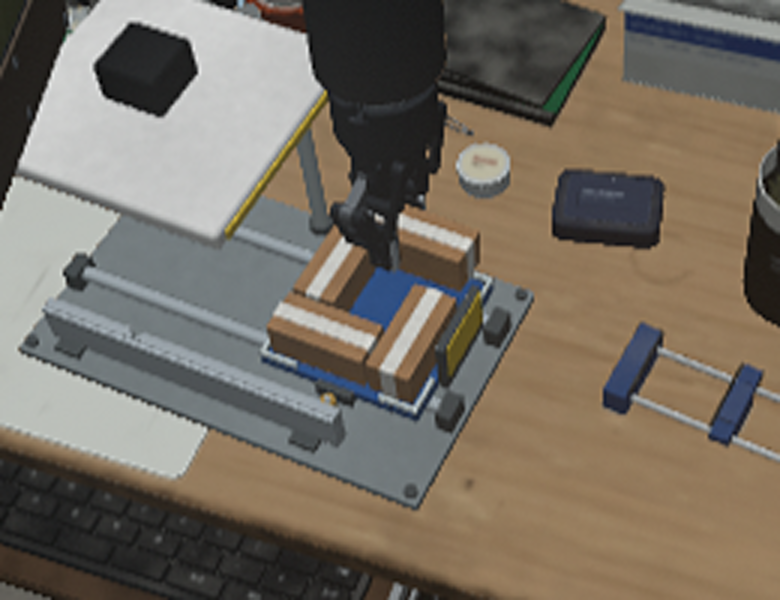

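Run:
```python
from h import *
for n in('side','top'):
    p,d=env.grab_frame(n);W=cloud(n,d);hsv=cv2.cvtColor(p,cv2.COLOR_RGB2HSV)
    r=rail(W)
    m=(hsv[...,1]<60)&(hsv[...,2]>140)&(abs(r[...,0]+.02)<.06)&(abs(r[...,1]+.04)<.04)&(W[...,2]>.10)&(W[...,2]<.13)
    k,l,st,ce=cv2.connectedComponentsWithStats(m.astype(np.uint8))
    for i in range(1,k):
        if st[i,4]>20:
            q=r[l==i]*1000;print(n,st[i,4],cv2.minAreaRect(q.astype(np.float32)),W[l==i].mean(0).round(4),q.min(0).round(1),q.max(0).round(1))
```

```text
side 125 ((-31.430118560791016, -41.66322326660156), (15.203478813171387, 59.7154426574707), 89.02616882324219) [0.4859 0.0853 0.1163] [-61.3 -49.3] [ -1.6 -33.7]
top 143 ((-41.27292251586914, -43.734806060791016), (47.07133483886719, 15.137558937072754), 5.4472198486328125) [0.4906 0.0759 0.1191] [-64.2 -53.5] [-18.1 -37.4]
```

Emit:
drive_tool([
  [0.2,0.01,-0.001,-0.001,-0.3],
  [0.2,0.01,-0.001,-0.001,-0.3],
  [0.2,0.009,-0.001,-0.001,0],
  [0.2,0,0,0,0],
])

```text
time_s: 7.03
ee_pos: [0.4831, 0.1195, 0.0585]
eef_rot: [[-0.06, 0.173, -0.983], [-0.025, -0.985, -0.172], [-0.998, 0.014, 0.064]]
wrist_force: [0.2, 0.1, -2.5]
finger_gap: 0.418
```

Run:
```python
from plan import *
from h import *
plan([.4810,.1184,.046],0,1,.2)
```

```text
from [0.4831 0.1195 0.0585] tool x [-0.06  -0.025 -0.998] z yaw -170.1 j [0.636, -0.126, -0.388, -0.016, -1.372, -0.459] F [0.2, 0.1, -2.5] gap 0.418 t 7.03
dist 0.0128 per row 0.0128 turn/row 0.0
[[0.2, 0.013, 0.001, 0.001, 0.0]]
```

Emit:
drive_tool([
  [0.2,0.005,0.001,0.001,0],
  [0.2,0.004,0,0.001,0],
  [0.2,0,0,0,0],
])

```text
time_s: 7.28
ee_pos: [0.4803, 0.1177, 0.0482]
eef_rot: [[-0.061, 0.173, -0.983], [-0.025, -0.985, -0.172], [-0.998, 0.014, 0.064]]
wrist_force: [-0.4, -0.4, -0.8]
finger_gap: 0.414
```

Run:
```python
from plan import *
from h import *
plan([.4810,.1184,.046],0,1,.2)
```

```text
from [0.4803 0.1177 0.0482] tool x [-0.061 -0.025 -0.998] z yaw -170.1 j [0.637, -0.126, -0.408, -0.016, -1.353, -0.459] F [-0.4, -0.4, -0.8] gap 0.414 t 7.28
dist 0.0024 per row 0.0024 turn/row 0.0
[[0.2, 0.002, -0.001, -0.001, 0.0]]
```

Emit:
drive_tool([
  [0.2,0.002,0,-0.001,0],
  [0.2,0,0,0,0],
  [0.6,0,0,0,0],
  [0.6,0,0,0,0],
  [0.6,0,0,0,0],
])

```text
time_s: 7.7
ee_pos: [0.4823, 0.1181, 0.0475]
eef_rot: [[-0.058, 0.174, -0.983], [-0.025, -0.985, -0.172], [-0.998, 0.014, 0.062]]
wrist_force: [-0.1, -0.4, 0.9]
finger_gap: 0.602
```

Run:
```python
from plan import *
from h import *
plan([.4810,.1184,.16],0,6,.6)
```

```text
from [0.4823 0.1181 0.0475] tool x [-0.058 -0.025 -0.998] z yaw -170.0 j [0.636, -0.123, -0.407, -0.015, -1.349, -0.458] F [-0.1, -0.4, 0.9] gap 0.602 t 7.7
dist 0.1125 per row 0.0187 turn/row 0.0
[[0.6, -0.019, 0.0, 0.001, 0.0], [0.6, -0.019, 0.0, 0.001, 0.0], [0.6, -0.019, 0.0, 0.001, 0.0], [0.6, -0.019, 0.0, 0.001, 0.0], [0.6, -0.019, 0.0, 0.001, 0.0], [0.6, -0.019, 0.0, 0.001, 0.0]]
```

Emit:
drive_tool([
  [0.6,-0.01,0,0,0],
  [0.6,-0.018,0,0,0],
  [0.6,-0.02,0,0,0],
  [0.6,-0.025,0,0,0],
  [0.6,-0.03,0,0,0],
  [0.6,-0.03,0,0,0],
  [0.3,-0.03,0.03,0,0],
  [0,-0.02,0.04,0,0],
  [0,-0.02,0.04,0,0],
  [0,-0.02,0.04,0,0],
])

```text
time_s: 8.53
ee_pos: [0.5183, -0.0125, 0.2801]
eef_rot: [[-0.055, 0.184, -0.981], [-0.027, -0.983, -0.182], [-0.998, 0.016, 0.059]]
wrist_force: [0.9, 0.9, 0.7]
finger_gap: 0.032
```

Run:
```python
from plan import *
from h import *
plan([.4810,.1184,.16],0,6,.6)
p,d=env.grab_frame('side');cv2.imwrite('pics/s3.png',cv2.resize(p[120:320,90:350,::-1],None,fx=3,fy=3,interpolation=cv2.INTER_CUBIC))
np.savez('pics/side3.npz',p=p,d=d)
p,d=env.grab_frame('top');cv2.imwrite('pics/t3.png',p[...,::-1])
```

```text
from [ 0.5183 -0.0125  0.2801] tool x [-0.055 -0.027 -0.998] z yaw -169.5 j [0.368, -0.116, 0.019, 0.005, -1.767, -0.183] F [0.9, 0.9, 0.7] gap 0.032 t 8.53
dist 0.1815 per row 0.0303 turn/row 0.0
[[0.6, 0.02, -0.023, 0.001, 0.0], [0.6, 0.02, -0.023, 0.001, 0.0], [0.6, 0.02, -0.023, 0.001, 0.0], [0.6, 0.02, -0.023, 0.001, 0.0], [0.6, 0.02, -0.023, 0.001, 0.0], [0.6, 0.02, -0.023, 0.001, 0.0]]
```

View pics/s3.png

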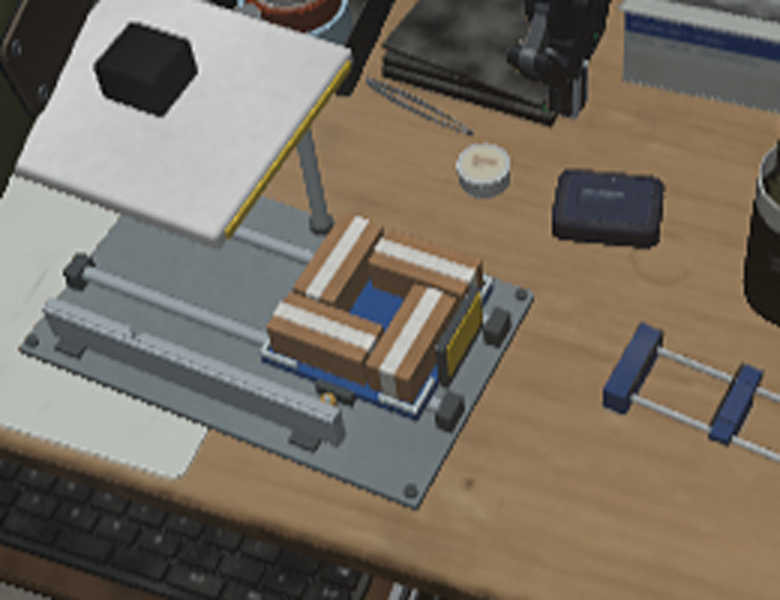

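View pics/t3.png

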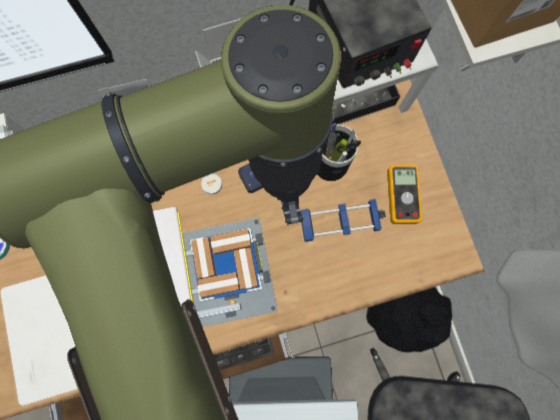

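```bash
python3 - <<'E'
from h import *
z=np.load('pics/side3.npz');p,d=z['p'],z['d'];W=cloud('side',d);r=rail(W)*1000
hsv=cv2.cvtColor(p,cv2.COLOR_RGB2HSV)
m=(hsv[...,1]<60)&(hsv[...,2]>150)&(W[...,2]>.066)&(W[...,2]<.088)&(abs(r[...,0])<75)&(abs(r[...,1])<75)
k,l,st,ce=cv2.connectedComponentsWithStats(m.astype(np.uint8))
for i in range(1,k):
    if st[i,4]>40:
        v,u=np.nonzero(l==i);q=np.array([rail(ray('side',a,b,.076))*1000 for a,b in zip(u,v)])
        R=cv2.minAreaRect(q.astype(np.float32));print(np.round(R[0],1),np.round(R[1],1),round(R[2],1),W[l==i][:,2].mean().round(4))
E
python3 - <<'E'
from plan import *
plan([.42,.2,.4],0,7,0)
E
```

```text
[ 42.  -18.1] [80.5 12. ] 89.7 0.0751
[-20.4 -40.5] [79. 13.] 1.0 0.0754
[-40.4  21.4] [79.5 12.3] 89.8 0.0752
[20.5 43.1] [13.3 80.1] 89.8 0.0752
from [ 0.5195 -0.0154  0.2828] tool x [-0.05  -0.027 -0.998] z yaw -169.8 j [0.364, -0.116, 0.023, 0.008, -1.766, -0.184] F [0.5, 0.1, 0.1] gap -0.002 t 8.63
dist 0.2646 per row 0.0378 turn/row 0.0
[[0, -0.017, -0.032, 0.009, 0.0], [0, -0.017, -0.032, 0.009, 0.0], [0, -0.017, -0.032, 0.009, 0.0], [0, -0.017, -0.032, 0.009, 0.0], [0, -0.017, -0.032, 0.009, 0.0], [0, -0.017, -0.032, 0.009, 0.0], [0, -0.017, -0.032, 0.009, 0.0]]
```

Emit:
drive_tool([
  [0,-0.03,-0.005,0.004,0],
  [0,-0.03,-0.02,0.009,0],
  [0,-0.03,-0.03,0.009,0],
  [0,-0.02,-0.032,0.009,0],
  [0,-0.01,-0.035,0.009,0],
  [0,-0.01,-0.038,0.009,0],
  [0,-0.005,-0.038,0.009,0],
])

```text
time_s: 9.22
ee_pos: [0.4322, 0.1706, 0.4252]
eef_rot: [[-0.052, 0.159, -0.986], [-0.025, -0.987, -0.158], [-0.998, 0.016, 0.055]]
wrist_force: [1.7, 0.8, 0.9]
finger_gap: -0.003
```

Run:
```python
from plan import *
plan([.1,.6,.36],0,13,0)
```

```text
from [0.4322 0.1706 0.4252] tool x [-0.052 -0.025 -0.998] z yaw -170.9 j [0.796, -0.155, 0.268, -0.022, -2.048, -0.646] F [1.7, 0.8, 0.9] gap -0.003 t 9.22
dist 0.5468 per row 0.0421 turn/row 0.0
[[0, 0.006, -0.037, 0.02, 0.0], [0, 0.006, -0.037, 0.02, 0.0], [0, 0.006, -0.037, 0.02, 0.0], [0, 0.006, -0.037, 0.02, 0.0], [0, 0.006, -0.037, 0.02, 0.0], [0, 0.006, -0.037, 0.02, 0.0], [0, 0.006, -0.037, 0.02, 0.0], [0, 0.006, -0.037, 0.02, 0.0], [0, 0.006, -0.037, 0.02, 0.0], [0, 0.006, -0.037, 0.02, 0.0], [0, 0.006, -0.037, 0.02, 0.0], [0, 0.006, -0.037, 0.02, 0.0], [0, 0.006, -0.037, 0.02, 0.0]]
```

Emit:
drive_tool([
  [0,0.003,-0.036,0.022,0],
  [0,0.003,-0.036,0.022,0],
  [0,0.003,-0.036,0.022,0],
  [0,0.003,-0.036,0.022,0],
  [0,0.003,-0.036,0.022,0],
  [0,0.003,-0.036,0.022,0],
  [0,0.003,-0.036,0.022,0],
  [0,0.003,-0.036,0.022,0],
  [0,0.003,-0.036,0.022,0],
  [0,0.003,-0.036,0.022,0],
  [0,0.003,-0.036,0.022,0],
  [0,0.003,-0.036,0.022,0],
  [0,0.003,-0.036,0.022,0],
])

```text
time_s: 10.3
ee_pos: [0.0714, 0.575, 0.4108]
eef_rot: [[-0.045, 0.164, -0.985], [-0.006, -0.987, -0.164], [-0.999, -0.002, 0.046]]
wrist_force: [1.3, 0.1, 0.4]
finger_gap: -0.001
```

Run:
```python
from plan import *
plan([.1,.6,.36],0,13,0)
```

```text
from [0.0714 0.575  0.4108] tool x [-0.045 -0.006 -0.999] z yaw -170.6 j [1.764, 0.094, 0.493, -0.05, -1.966, -1.618] F [1.3, 0.1, 0.4] gap -0.001 t 10.3
dist 0.0634 per row 0.0049 turn/row 0.0
[[0, 0.004, -0.002, -0.003, 0.0], [0, 0.004, -0.002, -0.003, 0.0], [0, 0.004, -0.002, -0.003, 0.0], [0, 0.004, -0.002, -0.003, 0.0], [0, 0.004, -0.002, -0.003, 0.0], [0, 0.004, -0.002, -0.003, 0.0], [0, 0.004, -0.002, -0.003, 0.0], [0, 0.004, -0.002, -0.003, 0.0], [0, 0.004, -0.002, -0.003, 0.0], [0, 0.004, -0.002, -0.003, 0.0], [0, 0.004, -0.002, -0.003, 0.0], [0, 0.004, -0.002, -0.003, 0.0], [0, 0.004, -0.002, -0.003, 0.0]]
```

Emit:
drive_tool([
  [0,0,-0.041,0,0],
  [0,0,-0.041,0,0],
  [0,0,-0.041,0,0],
  [0,0,-0.041,0,0],
  [0,0,-0.041,0,0],
  [0,0,-0.041,0,0],
])

```text
time_s: 10.8
ee_pos: [0.0282, 0.7647, 0.409]
eef_rot: [[-0.045, 0.17, -0.984], [0.014, -0.985, -0.171], [-0.999, -0.022, 0.042]]
wrist_force: [1.1, 0.8, 3.0]
finger_gap: 0.001
```

Run:
```python
from plan import *
plan([.1,.6,.36],0,13,0)
```

```text
from [0.0282 0.7647 0.409 ] tool x [-0.045  0.014 -0.999] z yaw -170.1 j [1.774, 0.821, 1.478, -0.052, -2.204, -1.633] F [1.1, 0.8, 3.0] gap 0.001 t 10.8
dist 0.1863 per row 0.0143 turn/row 0.0
[[0, 0.003, 0.014, -0.003, 0.0], [0, 0.003, 0.014, -0.003, 0.0], [0, 0.003, 0.014, -0.003, 0.0], [0, 0.003, 0.014, -0.003, 0.0], [0, 0.003, 0.014, -0.003, 0.0], [0, 0.003, 0.014, -0.003, 0.0], [0, 0.003, 0.014, -0.003, 0.0], [0, 0.003, 0.014, -0.003, 0.0], [0, 0.003, 0.014, -0.003, 0.0], [0, 0.003, 0.014, -0.003, 0.0], [0, 0.003, 0.014, -0.003, 0.0], [0, 0.003, 0.014, -0.003, 0.0], [0, 0.003, 0.014, -0.003, 0.0]]
```

Emit:
drive_tool([
  [0,0,-0.02,0,0],
  [0,0,-0.02,0,0],
])

```text
time_s: 10.97
ee_pos: [0.0177, 0.789, 0.3757]
eef_rot: [[-0.04, 0.171, -0.984], [0.009, -0.985, -0.171], [-0.999, -0.015, 0.038]]
wrist_force: [-0.3, -0.7, 2.3]
finger_gap: -0.004
```

Run:
```python
from plan import *
plan([.1,.6,.36],0,1,0); print(np.round(env.get_obs()['joint_velocities'],3))
```

```text
from [0.0177 0.789  0.3757] tool x [-0.04   0.009 -0.999] z yaw -170.1 j [1.783, 0.875, 1.492, -0.045, -2.17, -1.637] F [-0.3, -0.7, 2.3] gap -0.004 t 10.97
dist 0.2067 per row 0.2067 turn/row 0.0
[[0, 0.011, 0.2, -0.049, 0.0]]
[ 0.053  0.263  0.     0.036  0.239 -0.019]
```

```bash
cat > kin.py <<'E'
import numpy as np
from scipy.optimize import least_squares
D=[([1.568,0.041,0.084,0,-1.616,-.334],[.198,.566,.230]),
([1.567,.096,.341,-.006,-1.844,-.334],[.1965,.563,.3382]),
([.836,-.392,-.098,.01,-1.882,-.857],[.3952,.1396,.3381]),
([-.151,-.281,-.281,.016,-1.571,-1.164],[.4051,-.2659,.1943]),
([-.109,-.16,-.434,.016,-1.304,-1.133],[.4405,-.2511,.0556]),
([-.091,-.126,-.501,.019,-1.195,-1.137],[.4444,-.244,.0055]),
([-.086,-.223,-.297,.018,-1.497,-1.137],[.4426,-.2416,.1598]),
([.631,-.258,-.365,-.014,-1.517,-.391],[.4582,.0975,.1328]),
([.64,-.174,-.301,-.017,-1.509,-.472],[.4787,.1184,.1285]),
([.632,-.145,-.357,-.018,-1.432,-.467],[.4797,.1155,.0842]),
([.637,-.126,-.408,-.016,-1.353,-.459],[.4803,.1177,.0482]),
([.364,-.116,.023,.008,-1.766,-.184],[.5195,-.0154,.2828]),
([.796,-.155,.268,-.022,-2.048,-.646],[.4322,.1706,.4252]),
([1.764,.094,.493,-.05,-1.966,-1.618],[.0714,.575,.4108]),
([1.774,.821,1.478,-.052,-2.204,-1.633],[.0282,.7647,.409]),
([1.783,.875,1.492,-.045,-2.17,-1.637],[.0177,.789,.3757])]
# q: a0,z0,L1,phi1,L2,phi2,L3,lat
def Rx(a):c,s=np.cos(a),np.sin(a);return np.array([[1,0,0],[0,c,-s],[0,s,c]])
def Ry(a):c,s=np.cos(a),np.sin(a);return np.array([[c,0,s],[0,1,0],[-s,0,c]])
def Rz(a):c,s=np.cos(a),np.sin(a);return np.array([[c,-s,0],[s,c,0],[0,0,1]])
def fk(j,q):
    a0,z0,L1,f1,L2,h2,L3,lat=q
    # frame after j1: x fwd, y left
    R=Rz(j[0]);p=R@np.array([a0,0,z0])
    R=R@Ry(j[1]);p=p+R@Ry(f1)@np.array([0,0,L1])
    R=R@Ry(-j[2]);          # forearm along x at zero
    p=p+R@np.array([0,0,h2])
    R=R@Rx(S4*j[3]);p=p+R@np.array([L2,0,0])
    R=R@Ry(-j[4]);        # j5=-pi/2 -> Ry(+pi/2): x-> -z
    p=p+R@np.array([0,lat,0])+R@np.array([L3,0,0])
    R=R@Rx(j[5])
    return p,R
S4=1
if __name__=='__main__':
    f=lambda q:np.concatenate([fk(j,q)[0]-np.array(p) for j,p in D])
    for S4 in(1,-1):
        r=least_squares(f,[0,.3,.45,0,.5,.05,.37,-.198]);print(S4,r.x.round(4),np.abs(r.fun).max(),r.cost)
    for j,p in D[:4]+D[-2:]: print(fk(j,r.x)[1].round(2).tolist())
E
python3 kin.py
```

```text
1 [ 0.0006 -0.0973  0.418   0.0127  0.5416 -0.0071  0.1081 -0.1927] 0.017992431229699304 0.0014350508641799314
-1 [ 2.000e-04  1.532e-01  3.995e-01 -6.000e-04  5.513e-01 -1.000e-04
  3.456e-01 -1.965e-01] 0.0003414759115684396 4.81803695335305e-07
[[-0.0, -0.95, -0.33], [-0.0, -0.33, 0.95], [-1.0, 0.0, -0.0]]
[[-0.01, -0.95, -0.33], [-0.03, -0.33, 0.95], [-1.0, 0.01, -0.02]]
[[-0.0, -0.99, -0.12], [-0.02, -0.12, 0.99], [-1.0, 0.01, -0.02]]
[[-0.0, -0.85, 0.53], [-0.02, 0.53, 0.85], [-1.0, -0.01, -0.01]]
[[-0.05, 0.29, -0.96], [0.01, -0.96, -0.29], [-1.0, -0.03, 0.04]]
[[-0.04, 0.3, -0.95], [0.01, -0.95, -0.3], [-1.0, -0.02, 0.04]]
```

Emit:
drive_tool([
  [0,-0.025,-0.033,0,0],
  [0,-0.025,-0.033,0,0],
  [0,-0.025,-0.033,0,0],
])

```text
time_s: 11.22
ee_pos: [-0.0008, 0.8067, 0.3883]
eef_rot: [[-0.037, 0.169, -0.985], [0.082, -0.982, -0.171], [-0.996, -0.088, 0.023]]
wrist_force: [0.3, 0.4, -0.5]
finger_gap: 0.0
```

Run:
```python
from plan import *
plan([.1,.6,.36],0,1,0); print(np.round(env.get_obs()['joint_velocities'],3))
```

```text
from [-8.000e-04  8.067e-01  3.883e-01] tool x [-0.037  0.082 -0.996] z yaw -170.1 j [1.81, 0.864, 1.49, -0.02, -2.108, -1.65] F [0.3, 0.4, -0.5] gap 0.0 t 11.22
dist 0.2318 per row 0.2318 turn/row 0.0
[[0, 0.007, 0.222, -0.065, 0.0]]
[ 0.111 -0.121  0.017  0.129  0.245 -0.052]
```

Emit:
drive_tool([
  [0,-0.03,-0.028,0,0],
  [0,-0.03,-0.028,0,0],
  [0,-0.029,-0.029,0,0],
  [0,-0.028,-0.03,0,0],
  [0,-0.027,-0.031,0,0],
  [0,-0.026,-0.032,0,0],
])

```text
time_s: 11.72
ee_pos: [-0.0236, 0.8022, 0.4824]
eef_rot: [[-0.041, 0.161, -0.986], [0.266, -0.949, -0.166], [-0.963, -0.27, -0.004]]
wrist_force: [0.1, 0.6, 0.6]
finger_gap: -0.0
```

Run:
```python
from plan import *
plan([.1,.6,.36],0,1,0); print(np.round(env.get_obs()['joint_velocities'],3))
```

```text
from [-0.0236  0.8022  0.4824] tool x [-0.041  0.266 -0.963] z yaw -170.4 j [1.864, 0.763, 1.492, 0.042, -2.029, -1.673] F [0.1, 0.6, 0.6] gap -0.0 t 11.72
dist 0.2667 per row 0.2667 turn/row 0.0
[[0, 0.059, 0.245, -0.088, 0.0]]
[ 0.106 -0.163 -0.002  0.126  0.196 -0.039]
```

Emit:
drive_tool([
  [0,-0.026,-0.032,0,0],
  [0,-0.026,-0.032,0,0],
  [0,-0.025,-0.033,0,0],
  [0,-0.024,-0.034,0,0],
  [0,-0.022,-0.034,0,0],
  [0,-0.021,-0.035,0,0],
  [0,-0.02,-0.036,0,0],
  [0,-0.018,-0.036,0,0],
])

```text
time_s: 12.38
ee_pos: [-0.0544, 0.8117, 0.5788]
eef_rot: [[-0.048, 0.15, -0.988], [0.487, -0.86, -0.154], [-0.872, -0.488, -0.032]]
wrist_force: [-0.4, 0.1, -0.3]
finger_gap: 0.001
```

Run:
```python
from plan import *
plan([.1,.6,.36],0,1,0); print(np.round(env.get_obs()['joint_velocities'],3))
```

```text
from [-0.0544  0.8117  0.5788] tool x [-0.048  0.487 -0.872] z yaw -171.1 j [1.937, 0.683, 1.491, 0.137, -1.88, -1.699] F [-0.4, 0.1, -0.3] gap 0.001 t 12.38
dist 0.3414 per row 0.3414 turn/row 0.0
[[0, 0.08, 0.312, -0.113, 0.0]]
[ 0.101 -0.069 -0.002  0.145  0.269 -0.034]
```

```bash
cat > ik.py <<'E'
from kin import *; import kin
kin.S4=-1
Q=[.0002,.1532,.3995,-.0006,.5513,-.0001,.3456,-.1965]
from h import X,Y,O
lo=np.array([-2.56,-1.29,-1.08,-3.29,-2.81]);hi=np.array([2.56,2.01,1.49,1.98,-.18])
def ik(p,tx,j0):
    def f(j):
        a,R=fk(list(j)+[0],Q);return np.concatenate([(a-p)*3,R[:,0]-tx])
    r=least_squares(f,np.clip(j0,lo+.001,hi-.001),bounds=(lo,hi));return r.x,np.abs(r.fun).max()
def chain(j):
    a0,z0,L1,f1,L2,h2,L3,lat=Q
    R=Rz(j[0]);s=np.array([0,0,z0]);R=R@Ry(j[1]);e=s+R@np.array([0,0,L1]);R=R@Ry(-j[2])@Rx(-j[3]);w=e+R@np.array([L2,0,0]);R=R@Ry(-j[4]);v=w+R@np.array([0,lat,0]);t=v+R@np.array([L3,0,0]);return e,w,v,t
E
python3 - <<'E'
from ik import *
th=np.deg2rad(40);X3=np.array([X[0],X[1],0]);tx=np.sin(th)*X3-np.cos(th)*np.array([0,0,1])
j=np.array([.6,-.2,0,.6,-1.4])
def rl(p): d=p[:2]-O;return (np.array([d@X,d@Y,p[2]])*1000).round().tolist()
for xr,z in((-120,58),(-80,58),(0,58),(88,58)):
    P=O+xr/1000*X;p=np.array([P[0],P[1],z/1000]);j,e=ik(p,tx,j);c=chain(j);print(xr,e.round(5),j.round(3),[rl(a) for a in c])
E
```

```text
-120 0.0 [-0.139  0.026 -0.179 -0.659 -1.609] [[-36.0, 443.0, 553.0], [-202.0, -71.0, 441.0], [-342.0, -0.0, 323.0], [-120.0, -0.0, 58.0]]
-80 0.0 [-0.068 -0.03  -0.23  -0.674 -1.569] [[-30.0, 464.0, 553.0], [-159.0, -60.0, 443.0], [-302.0, -0.0, 323.0], [-80.0, -0.0, 58.0]]
0 0.0 [ 0.088 -0.129 -0.315 -0.698 -1.482] [[-29.0, 504.0, 549.0], [-74.0, -36.0, 447.0], [-222.0, -0.0, 323.0], [-0.0, -0.0, 58.0]]
88 0.0 [ 0.28  -0.206 -0.379 -0.711 -1.37 ] [[-42.0, 534.0, 544.0], [16.0, -6.0, 449.0], [-134.0, -0.0, 323.0], [88.0, -0.0, 58.0]]
```

Emit:
drive_tool([
  [0,-0.017,-0.036,0.002,0],
  [0,-0.016,-0.036,0.002,0],
  [0,-0.015,-0.037,0.002,0],
  [0,-0.014,-0.037,0.002,0],
  [0,-0.012,-0.038,0.002,0],
  [0,-0.01,-0.038,0.002,0],
])

```text
time_s: 12.88
ee_pos: [-0.0886, 0.8327, 0.638]
eef_rot: [[-0.056, 0.141, -0.988], [0.634, -0.759, -0.144], [-0.771, -0.635, -0.047]]
wrist_force: [-0.7, -0.9, -0.9]
finger_gap: 0.001
```

Run:
```python
from plan import *
from ik import *
plan([.1,.6,.36],0,1,0)
R=np.array(env.get_obs()['eef_rot']);tx=R[:,0]
j=np.array(env.get_obs()['joint_pos'])[:5]
p0=np.array(env.get_obs()['ee_pos'])
for w in([-.03,.70,.5],[.2,.55,.46],[.38,.35,.44],[.47,.1,.42],[.49,-.05,.3],[.46,-.05,.1],[.46,-.02,.058]):
    j,e=ik(np.array(w),tx,j);print(w,e.round(5),j.round(3),[a.round(2).tolist() for a in chain(j)[:3]])
```

```text
from [-0.0886  0.8327  0.638 ] tool x [-0.056  0.634 -0.771] z yaw -171.7 j [2.0, 0.66, 1.491, 0.217, -1.736, -1.728] F [-0.7, -0.9, -0.9] gap 0.001 t 12.88
dist 0.4086 per row 0.4086 turn/row 0.0
[[0, 0.056, 0.38, -0.14, 0.0]]
[-0.03, 0.7, 0.5] 0.0 [ 2.002 -0.167  0.161  0.228 -1.246] [[0.03, -0.06, 0.55], [-0.19, 0.41, 0.72], [-0.01, 0.48, 0.77]]
[0.2, 0.55, 0.46] 0.0 [ 1.5   -0.425  0.002 -0.105 -1.315] [[-0.01, -0.16, 0.52], [0.02, 0.34, 0.75], [0.22, 0.33, 0.73]]
[0.38, 0.35, 0.44] 0.0 [ 0.73  -0.372  0.137 -0.536 -1.614] [[-0.11, -0.1, 0.53], [0.25, 0.22, 0.79], [0.4, 0.13, 0.71]]
[0.47, 0.1, 0.42] 0.0 [ 0.048 -0.169  0.321 -0.761 -1.967] [[-0.07, -0.0, 0.55], [0.42, 0.02, 0.81], [0.49, -0.12, 0.69]]
[0.49, -0.05, 0.3] 0.0 [-0.226 -0.023  0.231 -0.716 -1.966] [[-0.01, 0.0, 0.55], [0.51, -0.12, 0.69], [0.51, -0.27, 0.57]]
[0.46, -0.05, 0.1] 0.0 [-0.224 -0.013 -0.135 -0.655 -1.671] [[-0.01, 0.0, 0.55], [0.53, -0.12, 0.49], [0.48, -0.27, 0.37]]
[0.46, -0.02, 0.058] 0.0 [-0.17  -0.008 -0.208 -0.663 -1.577] [[-0.0, 0.0, 0.55], [0.53, -0.09, 0.44], [0.48, -0.24, 0.32]]
```

Run:
```python
from plan import *
plan([-.03,.70,.52],0,5,0)
plan([.2,.55,.46],0,12,0)
```

```text
from [-0.0886  0.8327  0.638 ] tool x [-0.056  0.634 -0.771] z yaw -171.7 j [2.0, 0.66, 1.491, 0.217, -1.736, -1.728] F [-0.7, -0.9, -0.9] gap 0.001 t 12.88
dist 0.187 per row 0.0374 turn/row 0.0
[[0, 0.001, 0.037, -0.007, 0.0], [0, 0.001, 0.037, -0.007, 0.0], [0, 0.001, 0.037, -0.007, 0.0], [0, 0.001, 0.037, -0.007, 0.0], [0, 0.001, 0.037, -0.007, 0.0]]
from [-0.0886  0.8327  0.638 ] tool x [-0.056  0.634 -0.771] z yaw -171.7 j [2.0, 0.66, 1.491, 0.217, -1.736, -1.728] F [-0.7, -0.9, -0.9] gap 0.001 t 12.88
dist 0.4414 per row 0.0368 turn/row 0.0
[[0, -0.005, 0.031, -0.02, 0.0], [0, -0.005, 0.031, -0.02, 0.0], [0, -0.005, 0.031, -0.02, 0.0], [0, -0.005, 0.031, -0.02, 0.0], [0, -0.005, 0.031, -0.02, 0.0], [0, -0.005, 0.031, -0.02, 0.0], [0, -0.005, 0.031, -0.02, 0.0], [0, -0.005, 0.031, -0.02, 0.0], [0, -0.005, 0.031, -0.02, 0.0], [0, -0.005, 0.031, -0.02, 0.0], [0, -0.005, 0.031, -0.02, 0.0], [0, -0.005, 0.031, -0.02, 0.0]]
```

Emit:
drive_tool([
  [0,0,0.02,-0.006,0],
  [0,-0.001,0.03,-0.012,0],
  [0,-0.003,0.031,-0.016,0],
  [0,-0.005,0.031,-0.02,0],
  [0,-0.005,0.031,-0.02,0],
  [0,-0.005,0.031,-0.02,0],
  [0,-0.005,0.031,-0.02,0],
  [0,-0.005,0.031,-0.02,0],
])

```text
time_s: 13.55
ee_pos: [0.0497, 0.6912, 0.5336]
eef_rot: [[-0.059, 0.151, -0.987], [0.634, -0.758, -0.154], [-0.771, -0.634, -0.051]]
wrist_force: [-0.6, 0.5, 0.5]
finger_gap: -0.0
```

Run:
```python
from plan import *
plan([.2,.55,.46],0,6,0)
```

```text
from [0.0497 0.6912 0.5336] tool x [-0.059  0.634 -0.771] z yaw -171.1 j [1.845, -0.142, 0.289, 0.119, -1.321, -1.66] F [-0.6, 0.5, 0.5] gap -0.0 t 13.55
dist 0.219 per row 0.0365 turn/row 0.0
[[0, -0.007, 0.029, -0.02, 0.0], [0, -0.007, 0.029, -0.02, 0.0], [0, -0.007, 0.029, -0.02, 0.0], [0, -0.007, 0.029, -0.02, 0.0], [0, -0.007, 0.029, -0.02, 0.0], [0, -0.007, 0.029, -0.02, 0.0]]
```

Run:
```python
from plan import *
plan([.38,.36,.47],0,13,0)
```

```text
from [0.0497 0.6912 0.5336] tool x [-0.059  0.634 -0.771] z yaw -171.1 j [1.845, -0.142, 0.289, 0.119, -1.321, -1.66] F [-0.6, 0.5, 0.5] gap -0.0 t 13.55
dist 0.4721 per row 0.0363 turn/row 0.0
[[0, -0.014, 0.026, -0.021, 0.0], [0, -0.014, 0.026, -0.021, 0.0], [0, -0.014, 0.026, -0.021, 0.0], [0, -0.014, 0.026, -0.021, 0.0], [0, -0.014, 0.026, -0.021, 0.0], [0, -0.014, 0.026, -0.021, 0.0], [0, -0.014, 0.026, -0.021, 0.0], [0, -0.014, 0.026, -0.021, 0.0], [0, -0.014, 0.026, -0.021, 0.0], [0, -0.014, 0.026, -0.021, 0.0], [0, -0.014, 0.026, -0.021, 0.0], [0, -0.014, 0.026, -0.021, 0.0], [0, -0.014, 0.026, -0.021, 0.0]]
```

Emit:
drive_tool([
  [0,-0.014,0.026,-0.021,0],
  [0,-0.014,0.026,-0.021,0],
  [0,-0.014,0.026,-0.021,0],
  [0,-0.014,0.026,-0.021,0],
  [0,-0.014,0.026,-0.021,0],
  [0,-0.014,0.026,-0.021,0],
  [0,-0.014,0.026,-0.021,0],
  [0,-0.014,0.026,-0.021,0],
  [0,-0.014,0.026,-0.021,0],
  [0,-0.014,0.026,-0.021,0],
  [0,-0.014,0.026,-0.021,0],
])

```text
time_s: 14.47
ee_pos: [0.3364, 0.3985, 0.482]
eef_rot: [[-0.058, 0.165, -0.985], [0.647, -0.745, -0.162], [-0.76, -0.647, -0.064]]
wrist_force: [1.4, 1.6, 0.1]
finger_gap: 0.002
```

Run:
```python
from plan import *
plan([.46,.12,.46],0,8,0)
```

```text
from [0.3364 0.3985 0.482 ] tool x [-0.058  0.647 -0.76 ] z yaw -170.6 j [0.915, -0.401, 0.166, -0.456, -1.576, -0.865] F [1.4, 1.6, 0.1] gap 0.002 t 14.47
dist 0.3055 per row 0.0382 turn/row 0.0
[[0, -0.021, 0.03, -0.009, 0.0], [0, -0.021, 0.03, -0.009, 0.0], [0, -0.021, 0.03, -0.009, 0.0], [0, -0.021, 0.03, -0.009, 0.0], [0, -0.021, 0.03, -0.009, 0.0], [0, -0.021, 0.03, -0.009, 0.0], [0, -0.021, 0.03, -0.009, 0.0], [0, -0.021, 0.03, -0.009, 0.0]]
```

Emit:
drive_tool([
  [0,-0.021,0.03,-0.011,0],
  [0,-0.021,0.03,-0.011,0],
  [0,-0.021,0.03,-0.011,0],
  [0,-0.021,0.03,-0.011,0],
  [0,-0.021,0.03,-0.011,0],
  [0,-0.021,0.03,-0.011,0],
  [0,-0.021,0.03,-0.011,0],
  [0,-0.021,0.03,-0.011,0],
])

```text
time_s: 15.13
ee_pos: [0.4774, 0.1121, 0.4604]
eef_rot: [[-0.047, 0.168, -0.985], [0.653, -0.741, -0.157], [-0.756, -0.65, -0.075]]
wrist_force: [1.1, 0.1, 0.1]
finger_gap: -0.002
```

Run:
```python
from plan import *
from h import *
print('pad',world(-.0755,0),'pre',world(-.13,0))
t=world(-.15,0)
plan([t[0],t[1],.2],0,10,0)
```

```text
pad [0.45318065 0.03582425] pre [ 0.46255078 -0.01786421]
from [0.4774 0.1121 0.4604] tool x [-0.047  0.653 -0.756] z yaw -170.9 j [0.045, -0.137, 0.422, -0.803, -1.999, -0.257] F [1.1, 0.1, 0.1] gap -0.002 t 15.13
dist 0.3006 per row 0.0301 turn/row 0.0
[[0, 0.01, 0.028, 0.005, 0.0], [0, 0.01, 0.028, 0.005, 0.0], [0, 0.01, 0.028, 0.005, 0.0], [0, 0.01, 0.028, 0.005, 0.0], [0, 0.01, 0.028, 0.005, 0.0], [0, 0.01, 0.028, 0.005, 0.0], [0, 0.01, 0.028, 0.005, 0.0], [0, 0.01, 0.028, 0.005, 0.0], [0, 0.01, 0.028, 0.005, 0.0], [0, 0.01, 0.028, 0.005, 0.0]]
```

Emit:
drive_tool([
  [0,0.01,0.028,0.005,0],
  [0,0.01,0.028,0.005,0],
  [0,0.01,0.028,0.005,0],
  [0,0.01,0.028,0.005,0],
  [0,0.01,0.028,0.005,0],
  [0,0.01,0.028,0.005,0],
  [0,0.01,0.028,0.005,0],
  [0,0.01,0.028,0.005,0],
  [0,0.01,0.026,0.005,0],
  [0,0,0,0,0],
])

```text
time_s: 15.97
ee_pos: [0.4755, -0.0353, 0.2117]
eef_rot: [[-0.033, 0.156, -0.987], [0.65, -0.747, -0.139], [-0.759, -0.646, -0.077]]
wrist_force: [-1.0, 1.0, -1.2]
finger_gap: -0.003
```

Run:
```python
from plan import *
from h import *
t=world(-.11,0)
print(rail(np.array(env.get_obs()['ee_pos']))*1000)
plan([t[0],t[1],.058],0,6,0)
```

```text
[-149.38258931   -9.71403134]
from [ 0.4755 -0.0353  0.2117] tool x [-0.033  0.65  -0.759] z yaw -172.0 j [-0.217, -0.073, 0.016, -0.703, -1.811, 0.265] F [-1.0, 1.0, -1.2] gap -0.003 t 15.97
dist 0.159 per row 0.0265 turn/row 0.0
[[0, 0.024, 0.012, 0.004, 0.0], [0, 0.024, 0.012, 0.004, 0.0], [0, 0.024, 0.012, 0.004, 0.0], [0, 0.024, 0.012, 0.004, 0.0], [0, 0.024, 0.012, 0.004, 0.0], [0, 0.024, 0.012, 0.004, 0.0]]
```

Emit:
drive_tool([
  [0,0.024,0.012,0.004,0],
  [0,0.024,0.012,0.004,0],
  [0,0.024,0.012,0.004,0],
  [0,0.024,0.012,0.004,0],
  [0,0.024,0.012,0.004,0],
  [0,0.016,0.009,0.003,0],
  [0,0,0,0,0],
])

```text
time_s: 16.55
ee_pos: [0.4632, -0.0007, 0.0605]
eef_rot: [[-0.021, 0.159, -0.987], [0.645, -0.752, -0.135], [-0.764, -0.639, -0.086]]
wrist_force: [-1.2, -0.1, 0.2]
finger_gap: -0.0
```

Run:
```python
from plan import *
from h import *
t=world(-.085,0)
print(rail(np.array(env.get_obs()['ee_pos']))*1000)
plan([t[0],t[1],.058],0,2,0)
p,d=env.grab_frame('side');cv2.imwrite('pics/s4.png',cv2.resize(p[100:320,90:380,::-1],None,fx=2.7,fy=2.7,interpolation=cv2.INTER_CUBIC))
```

```text
[-113.16773902   -3.62643888]
from [ 0.4632 -0.0007  0.0605] tool x [-0.021  0.645 -0.764] z yaw -172.2 j [-0.149, -0.047, -0.239, -0.688, -1.539, 0.397] F [-1.2, -0.1, 0.2] gap -0.0 t 16.55
dist 0.0285 per row 0.0143 turn/row 0.0
[[0, 0.01, -0.01, 0.002, 0.0], [0, 0.01, -0.01, 0.002, 0.0]]
```

View pics/s4.png

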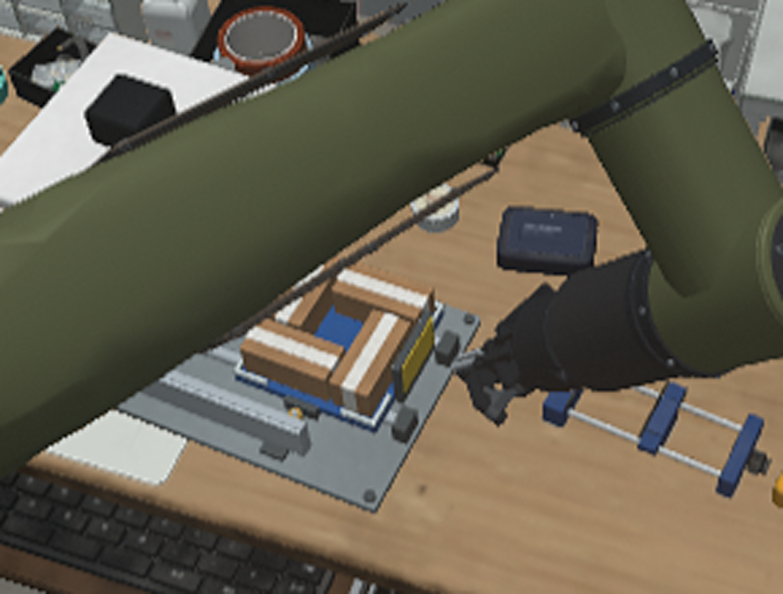

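Emit:
drive_tool([
  [0,0.007,-0.008,0.002,0],
  [0,0.007,-0.008,0.002,0],
  [0,0.004,-0.005,0.001,0],
  [0,0.003,-0.004,0,0],
])

```text
time_s: 16.93
ee_pos: [0.4579, 0.0317, 0.068]
eef_rot: [[-0.012, 0.165, -0.986], [0.642, -0.755, -0.134], [-0.767, -0.635, -0.097]]
wrist_force: [-0.4, -0.2, 0.5]
finger_gap: 0.001
```

```bash
cat > st.py <<'E'
from plan import *
from h import *
o=env.get_obs();R=np.array(o['eef_rot']);p=np.array(o['ee_pos'])
print('rail',(rail(p)*1000).round(1),'z',p[2].round(4),'tilt',np.degrees(np.arccos(-R[2,0])).round(1),'F',np.round(o['wrist_force'],2).tolist(),'Fx',round(float(np.array(o['wrist_force'])[:2]@X),2),'t',round(o['time_s'],2))
print('X in tool',(R.T@np.r_[X,0]).round(3),'Z in tool',R[2].round(3))
E
python3 st.py
```

```text
rail [-80.4  -3.9] z 0.068 tilt 39.9 F [-0.44, -0.15, 0.53] Fx -0.08 t 16.93
X in tool [ 0.634 -0.772  0.037] Z in tool [-0.767 -0.635 -0.097]
```

Emit:
drive_tool([
  [0,0.006,-0.003,0.001,0],
  [0,0.007,-0.004,0.001,0],
  [0,0.007,-0.005,0.001,0],
])

```text
time_s: 17.18
ee_pos: [0.456, 0.0475, 0.0659]
eef_rot: [[-0.002, 0.172, -0.985], [0.631, -0.764, -0.135], [-0.776, -0.621, -0.107]]
wrist_force: [-1.7, -11.6, 5.8]
finger_gap: -0.0
```

```bash
python3 st.py
```

```text
rail [-64.5  -4.8] z 0.0659 tilt 39.1 F [-1.69, -11.56, 5.8] Fx -11.1 t 17.18
X in tool [ 0.621 -0.783  0.036] Z in tool [-0.776 -0.621 -0.107]
```

Emit:
drive_tool([
  [0,0.006,-0.006,0.001,0],
  [0,0.006,-0.006,0.001,0],
  [0,0.006,-0.006,0.001,0],
  [0,0.006,-0.006,0.001,0],
])

```text
time_s: 17.52
ee_pos: [0.452, 0.0708, 0.0662]
eef_rot: [[0.012, 0.177, -0.984], [0.613, -0.779, -0.132], [-0.79, -0.601, -0.118]]
wrist_force: [0.8, -10.5, 2.9]
finger_gap: 0.002
```

```bash
python3 st.py
```

```text
rail [-40.8  -4.8] z 0.0662 tilt 37.8 F [0.83, -10.48, 2.87] Fx -10.46 t 17.52
X in tool [ 0.601 -0.798  0.039] Z in tool [-0.79  -0.601 -0.118]
```

Emit:
drive_tool([
  [0,-0.004,0.006,0,0],
  [0,0.005,0.008,0.002,0],
  [0,0.008,0.008,0.003,0],
  [0,0,0,0,0],
])

```text
time_s: 17.85
ee_pos: [0.4523, 0.0586, 0.0469]
eef_rot: [[0.017, 0.183, -0.983], [0.613, -0.779, -0.134], [-0.79, -0.6, -0.125]]
wrist_force: [-0.5, 0.1, -0.9]
finger_gap: -0.003
```

```bash
python3 st.py
```

```text
rail [-52.9  -3. ] z 0.0469 tilt 37.8 F [-0.48, 0.07, -0.9] Fx 0.15 t 17.85
X in tool [ 0.601 -0.799  0.037] Z in tool [-0.79  -0.6   -0.125]
```

Emit:
drive_tool([
  [0,0.005,-0.006,0.001,0],
  [0,0.006,-0.008,0.001,0],
  [0,0.008,-0.01,0.001,0],
  [0,0.009,-0.012,0.001,0],
  [0,0.009,-0.012,0.001,0],
])

```text
time_s: 18.27
ee_pos: [0.4415, 0.1112, 0.0446]
eef_rot: [[0.024, 0.177, -0.984], [0.6, -0.79, -0.127], [-0.8, -0.587, -0.125]]
wrist_force: [0.7, -13.4, 1.6]
finger_gap: 0.003
```

```bash
python3 st.py
```

```text
rail [ 0.7 -1.4] z 0.0446 tilt 36.9 F [0.72, -13.42, 1.64] Fx -13.34 t 18.27
X in tool [ 0.587 -0.808  0.044] Z in tool [-0.8   -0.587 -0.125]
```

Emit:
drive_tool([
  [0,0.008,-0.013,0.001,0],
  [0,0.008,-0.013,0.001,0],
  [0,0.006,-0.01,0,0],
])

```text
time_s: 18.52
ee_pos: [0.4352, 0.1467, 0.0451]
eef_rot: [[0.031, 0.175, -0.984], [0.586, -0.801, -0.124], [-0.81, -0.573, -0.128]]
wrist_force: [1.4, -12.6, -0.7]
finger_gap: -0.001
```

```bash
python3 st.py
python3 - <<'E'
from h import *
p,d=env.grab_frame('side');cv2.imwrite('pics/s5.png',cv2.resize(p[120:320,60:360,::-1],None,fx=2.6,fy=2.6,interpolation=cv2.INTER_CUBIC))
p,d=env.grab_frame('top');cv2.imwrite('pics/t5.png',p[...,::-1])
E
```

```text
rail [36.8 -1.3] z 0.0451 tilt 35.9 F [1.37, -12.63, -0.74] Fx -12.68 t 18.52
X in tool [ 0.572 -0.819  0.047] Z in tool [-0.81  -0.573 -0.128]
```

View pics/s5.png

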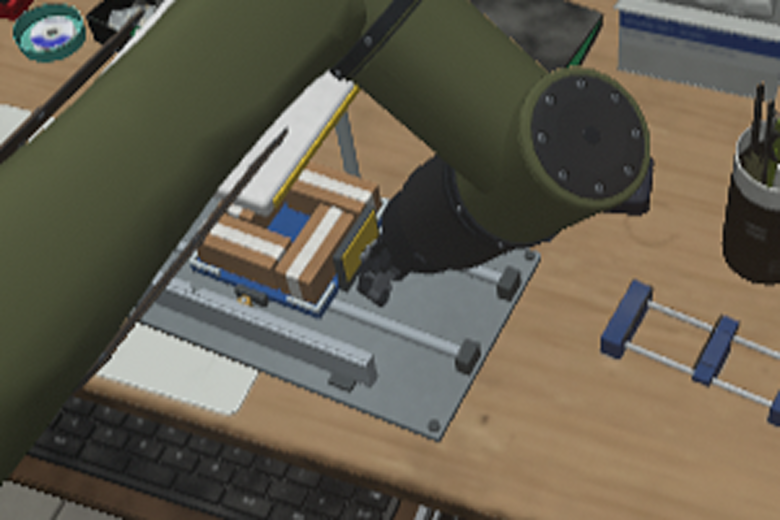

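View pics/t5.png

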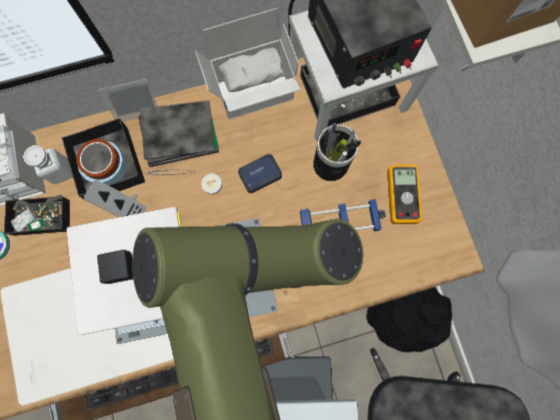

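```bash
python3 - <<'E'
from h import *
print(rail(ray('side',60+242/2.6,120+297/2.6,.04))*1000)
p,d=env.grab_frame('side');W=cloud('side',d);r=rail(W)*1000
hsv=cv2.cvtColor(p,cv2.COLOR_RGB2HSV)
m=(hsv[...,1]<60)&(hsv[...,2]>140)&(W[...,2]>.066)&(W[...,2]<.088)&(r[...,0]<190)&(r[...,0]>30)&(abs(r[...,1])<75)
k,l,st,ce=cv2.connectedComponentsWithStats(m.astype(np.uint8))
for i in range(1,k):
    if st[i,4]>40:
        v,u=np.nonzero(l==i);q=np.array([rail(ray('side',a,b,.076))*1000 for a,b in zip(u,v)])
        R=cv2.minAreaRect(q.astype(np.float32));print(np.round(R[0],1),np.round(R[1],1),round(R[2],1))
E
python3 st.py
```

```text
[122.23646565  78.3506644 ]
[ 94.2 -41.1] [64.3 13.3] 1.0
[82.2 21. ] [12.5 81.8] 0.4
[135.1  43. ] [13.4 64.7] 89.7
rail [39.8 -1.2] z 0.0463 tilt 36.3 F [0.22, 0.17, -0.77] Fx 0.13 t 18.67
X in tool [ 0.577 -0.815  0.045] Z in tool [-0.806 -0.578 -0.128]
```

Emit:
drive_tool([
  [0,0.004,-0.006,0.001,0],
  [0,0.005,-0.007,0,0],
  [0,0.005,-0.007,0.001,0],
  [0,0.005,-0.007,0,0],
])

```text
time_s: 19.0
ee_pos: [0.4299, 0.1761, 0.0463]
eef_rot: [[0.033, 0.176, -0.984], [0.581, -0.804, -0.125], [-0.813, -0.568, -0.129]]
wrist_force: [-4.7, -11.9, 4.3]
finger_gap: 0.005
```

```bash
python3 st.py
```

```text
rail [66.7 -1.2] z 0.0463 tilt 35.6 F [-4.72, -11.94, 4.35] Fx -10.95 t 19.0
X in tool [ 0.567 -0.822  0.046] Z in tool [-0.813 -0.568 -0.129]
```

Emit:
drive_tool([
  [0,0.003,-0.004,0,0],
  [0,0.003,-0.004,0,0],
])

```text
time_s: 19.17
ee_pos: [0.4285, 0.1841, 0.0462]
eef_rot: [[0.032, 0.176, -0.984], [0.578, -0.807, -0.125], [-0.816, -0.564, -0.128]]
wrist_force: [-2.5, -6.8, 4.2]
finger_gap: 0.0
```

```bash
cat > tr.py <<'E'
from h import *
p,d=env.grab_frame('side');W=cloud('side',d);r=rail(W)*1000
hsv=cv2.cvtColor(p,cv2.COLOR_RGB2HSV)
m=(hsv[...,1]<60)&(hsv[...,2]>110)&(W[...,2]>.066)&(W[...,2]<.088)&(r[...,0]<240)&(r[...,0]>30)&(abs(r[...,1])<75)
k,l,st,ce=cv2.connectedComponentsWithStats(m.astype(np.uint8))
for i in range(1,k):
    if st[i,4]>40:
        v,u=np.nonzero(l==i);q=np.array([rail(ray('side',a,b,.076))*1000 for a,b in zip(u,v)])
        R=cv2.minAreaRect(q.astype(np.float32));print(np.round(R[0],1),np.round(R[1],1),round(R[2],1),'travel if rear',round(R[0][0]+40.4,1))
cv2.imwrite('pics/'+__import__('sys').argv[1]+'.png',cv2.resize(p[120:320,60:360,::-1],None,fx=2.6,fy=2.6,interpolation=cv2.INTER_CUBIC))
E
python3 st.py;python3 tr.py s6; python3 st.py
```

```text
rail [74.8 -1.2] z 0.0462 tilt 35.3 F [-2.54, -6.82, 4.22] Fx -6.28 t 19.17
X in tool [ 0.563 -0.825  0.046] Z in tool [-0.816 -0.564 -0.128]
[110.  -40.8] [32.7 13.3] 1.0 travel if rear 150.4
[114.5  21.6] [12.8 83.1] 0.2 travel if rear 154.9
[166.9  42.8] [13.5 64.7] 89.8 travel if rear 207.3
rail [76.1 -1.3] z 0.0464 tilt 35.5 F [0.66, 0.01, 0.23] Fx -0.11 t 19.22
X in tool [ 0.565 -0.824  0.046] Z in tool [-0.815 -0.566 -0.128]
```

View pics/s6.png

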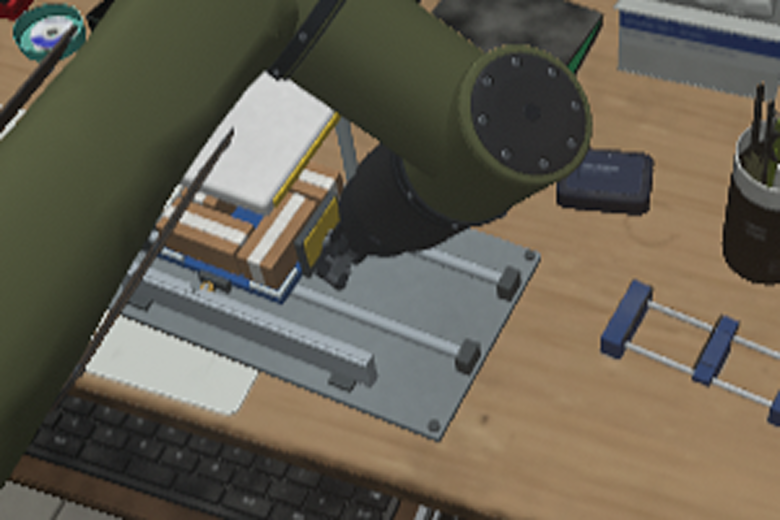

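Emit:
drive_tool([
  [0,0.002,-0.003,0,0],
])

```text
time_s: 19.3
ee_pos: [0.4278, 0.1891, 0.0464]
eef_rot: [[0.032, 0.176, -0.984], [0.579, -0.805, -0.125], [-0.814, -0.566, -0.128]]
wrist_force: [0.1, -1.8, -0.1]
finger_gap: -0.001
```

```bash
python3 st.py;python3 tr.py s7; python3 st.py
```

```text
rail [79.8 -1.4] z 0.0464 tilt 35.5 F [0.14, -1.79, -0.09] Fx -1.79 t 19.3
X in tool [ 0.565 -0.824  0.046] Z in tool [-0.814 -0.566 -0.128]
[112.5 -41.2] [27.6 12.5] 1.0 travel if rear 152.9
[119.8  21.3] [82.5 12.8] 89.8 travel if rear 160.2
[171.   42.8] [13.5 61.6] 89.8 travel if rear 211.4
rail [80.  -1.3] z 0.0463 tilt 35.4 F [-0.26, -2.48, 0.14] Fx -2.4 t 19.35
X in tool [ 0.565 -0.824  0.046] Z in tool [-0.815 -0.566 -0.128]
```

```bash
python3 - <<'E'
from h import *
p,d=env.grab_frame('side')
cv2.imwrite('pics/s8.png',cv2.resize(p[205:260,100:190,::-1],None,fx=8,fy=8,interpolation=cv2.INTER_CUBIC))
hsv=cv2.cvtColor(p,cv2.COLOR_RGB2HSV)
for q,nm in((np.load('pics/side0.npz')['p'],'start'),(p,'now')):
    h=cv2.cvtColor(q,cv2.COLOR_RGB2HSV);m=(h[...,0]>10)&(h[...,0]<30)&(h[...,1]>90)&(h[...,2]>120)
    b=np.zeros(m.shape,bool)
    if nm=='start': b[240:262,190:212]=1
    else: b[215:245,125:160]=1
    v,u=np.nonzero(m&b);print(nm,len(u),u.mean(),v.mean(),rail(ray('side',u.mean(),v.mean(),.04))*1000)
E
python3 st.py
```

```text
start 8 199.25 252.375 [ 1.77788193 79.41967405]
now 32 148.8125 218.71875 [154.61284931  44.76608413]
rail [80.  -1.3] z 0.0463 tilt 35.5 F [-0.43, -2.12, 0.28] Fx -2.02 t 19.4
X in tool [ 0.565 -0.824  0.046] Z in tool [-0.815 -0.566 -0.128]
```

View pics/s8.png

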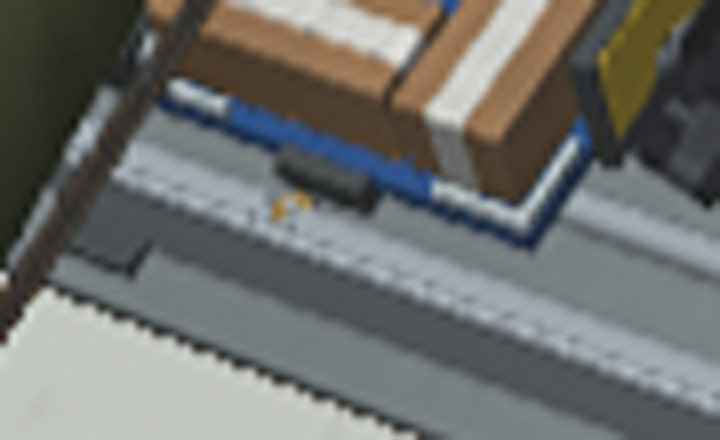

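Run:
```python
from h import *
for u,v in((136.2,230.3),(135.5,231),(137,229.5)): print(rail(ray('side',u,v,.04))*1000)
```

```text
[163.7357706  84.3803952]
[164.14612197  86.6779798 ]
[163.26583682  81.74920461]
```

Emit:
drive_tool([
  [0,-0.004,0.006,0,0],
  [0,-0.01,0.014,0,0],
  [0,-0.015,0.02,0,0],
  [0,0,0,0,0],
])

```text
time_s: 19.73
ee_pos: [0.4335, 0.1407, 0.048]
eef_rot: [[0.03, 0.18, -0.983], [0.584, -0.802, -0.128], [-0.812, -0.57, -0.129]]
wrist_force: [-0.2, -0.4, -0.1]
finger_gap: -0.001
```

```bash
python3 st.py;python3 tr.py s9
python3 - <<'E'
from h import *
p,d=env.grab_frame('side')
cv2.imwrite('pics/s10.png',cv2.resize(p[190:270,90:230,::-1],None,fx=5.5,fy=5.5,interpolation=cv2.INTER_CUBIC))
E
```

```text
rail [31.2  1.4] z 0.048 tilt 35.8 F [-0.17, -0.42, -0.14] Fx -0.38 t 19.73
X in tool [ 0.57  -0.821  0.043] Z in tool [-0.812 -0.57  -0.129]
[112.9 -41.2] [26.9 12.5] 1.0 travel if rear 153.3
[119.9  21.6] [12.7 83.1] 0.1 travel if rear 160.3
[152.5  42.8] [13.4 24.4] 88.5 travel if rear 192.9
```

View pics/s10.png

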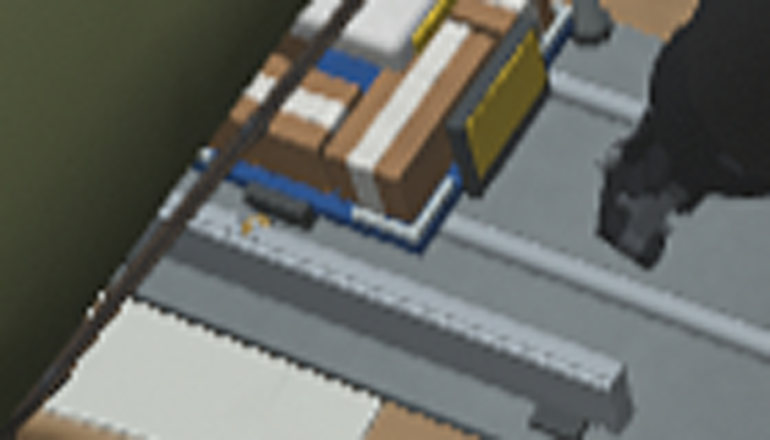

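Emit:
drive_tool([
  [0,-0.015,0.02,0,0],
  [0,-0.018,0.025,0,0],
  [0,-0.018,0.025,0,0],
  [0,-0.018,0.025,0,0],
  [0,-0.018,0.025,0,0],
  [0,-0.025,0.02,0,0],
  [0,-0.03,0.015,0,0],
  [0,-0.03,0.01,0,0],
  [0,0,0,0,0],
])

```text
time_s: 20.58
ee_pos: [0.4586, -0.0925, 0.0932]
eef_rot: [[0.025, 0.186, -0.982], [0.594, -0.793, -0.135], [-0.804, -0.58, -0.13]]
wrist_force: [0.5, 0.7, 0.9]
finger_gap: -0.001
```

```bash
python3 st.py;python3 tr.py s11
python3 - <<'E'
from h import *
p,d=env.grab_frame('side')
cv2.imwrite('pics/s12.png',cv2.resize(p[150:270,70:230,::-1],None,fx=5,fy=5,interpolation=cv2.INTER_CUBIC))
p,d=env.grab_frame('top');cv2.imwrite('pics/t12.png',p[...,::-1])
E
```

```text
rail [-202.8   16.7] z 0.0932 tilt 36.4 F [0.45, 0.73, 0.86] Fx 0.65 t 20.58
X in tool [ 0.58  -0.814  0.036] Z in tool [-0.804 -0.58  -0.13 ]
```

View pics/s12.png

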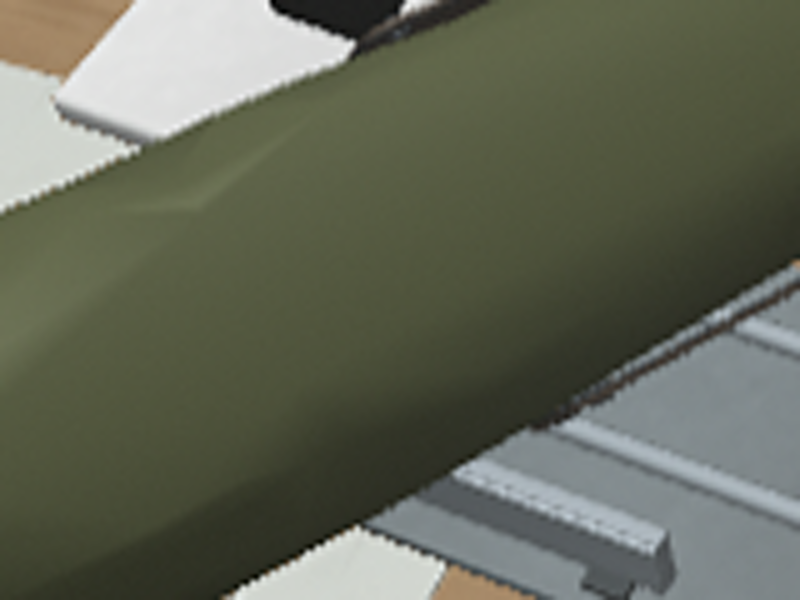

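View pics/t12.png

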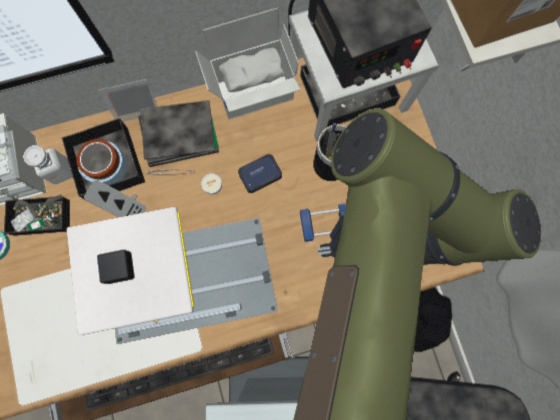

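Run:
```python
import cv2
p=cv2.imread('pics/t12.png');cv2.imwrite('pics/t13.png',cv2.resize(p[290:345,115:250],None,fx=5.8,fy=5.8,interpolation=cv2.INTER_CUBIC))
```

```text
(no output)
```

View pics/t13.png

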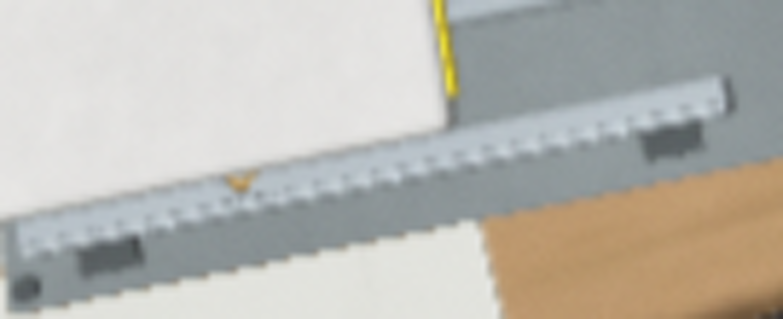

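```bash
python3 st.py
python3 - <<'E'
from plant import env
print(env.sign_off())
E
```

```text
rail [-197.9   17.4] z 0.0901 tilt 36.7 F [0.41, 0.21, -0.86] Fx 0.14 t 20.73
X in tool [ 0.585 -0.81   0.035] Z in tool [-0.802 -0.584 -0.128]
the job is handed in; nothing more can be done
None
```

The carton is in the open place and completes the ring. The carrier rests at the station with its roller in the notch. I handed the job in at about 20.7 s of the 54 s allowed.

**Carton:** Measured right after I let go, it lay about 1.7 mm from the open place and about 1° off the rail direction. The other three cartons still sat in their places.

**Getting the tilt:** The moves only allow a turn about the tool's own axis, so I could not command a lean directly. I pushed the tool past the arm's reach, and it leaned over to about 40°. That held the elbow joint (joint 3) at its limit: it read up to 1.492 against the stated 1.49 rad, which may be rounding, but I cannot rule out that it counts as passing the range.

**Push:** I pushed on the yellow pad, with the lean easing to 35°, and felt no contact with the hood. In the last 1-row push the carrier moved about 5 mm and the push force dropped from about 6 N to about 2 N.

**Last checks:**
- **Notch:** The top camera shows the brass roller sitting in the notch. The side camera shows it moved out about 4.7 mm.
- **Travel:** The rear carton put it at about 160 mm, and it stayed there when I backed off. Sighting the roller gave about 164 mm. They disagree by a few mm, but both are inside the station range.
- **Cartons:** The cartons were partly hidden under the hood and behind the arm at the end. The last view that showed them was just after I backed off: the rear one's band was in full view and in place. The bands of the new and left cartons were only partly in view, but still at their sideways positions. The front one could not be measured.
- **Bystanders:** By eye, the battery pack, the jar and the tweezers had not moved.
- **Arm:** It stood clear behind the rail, with wrist force under 1 N.

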